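Stow the supply jars for the drive

TASK

Get the mobile clinic's counter ready for driving: stand all the supply jars upright in the steel pan while it is at the loading mark, then slide the pan by its handle, without lifting it off the plate, squarely into the bay that is not taken by the red container. Then turn that bay's knob clockwise until the sprung foot has come down on the pan's flange and its stem top is level with the top of the gauge tab. Leave the other bay's knob, the red container and the other things on the counter alone.

Things in the scene. Friction and masses are not known exactly. Their poses are not given: they have to be found in the camera images.
- load_mark (a point): The loading mark: centre of the middle one of three black rectangular outlines (164 mm wide, 146 mm deep) drawn in a row on a fixed flat aluminium plate, 560 x 225 x 8 mm on the counter; 8 mm above the counter. x: plate's depth, away from the robot; y: along the row, to the left seen from the robot. The plate can be slightly turned.
- bay_left (a point): Centre of the left bay outline on the plate's top face, 190 mm along +y from the loading mark; same axes as the plate. One bay is taken by the red container; the other is the free one, though a jar stands in it at the start.
- bay_right (a point): Centre of the right bay outline, 190 mm along -y from the loading mark; same axes as the plate.
- pan: Open steel carrier pan, 0.4 to 0.5 kg, near the loading mark at the start; origin at the centre of its underside. Outside 130 (x) x 150 (y) x 50 mm high, walls and floor 4 mm: four jars fit two by two (say at x +-29, y +-35 mm). On its far (+x) side a flange 120 mm wide sticks out 21 mm, level with the rim; on its near (-x) side is a black handle. It slides on the plate.
- pan_handle (a point): Gripping point on the pan's handle, a straight black bar 14 mm wide and 14 mm high that sticks out 55 mm from the pan's near wall along the pan's -x; this point is 96 mm from the pan's centre and 38 mm above its underside. Pinch it from above, the fingers on its +-y sides.
- canister_mid (a point): Middle (55 mm up) of the red sharps container with a clear lid, about 100 x 116 x 116 mm, 0.8 kg, standing in one of the two bays; to be left alone.
- wash_bottle: Blue bottle, 60 mm across and about 160 mm tall, standing on the counter; origin at its underside. To be left alone.
- bowl: Empty steel bowl, 120 mm across and 45 mm high, on the counter; origin at its underside. To be left alone.
- glove_box: Cardboard box 100 x 200 x 75 mm lying beyond the plate; origin at the centre of its underside. To be left alone.
- jar1_mid (a point): White supply jar with a narrow grey cap, 0.07 to 0.14 kg, upright: body 48 mm across and 46 mm high, cap 31 mm across and 28 mm high, 74 mm tall in all. This point is at its middle, 37 mm above its underside (so the cap's middle is 23 mm above it); z points up out of the cap. At the start it stands in the free bay on the plate.
- jar2_mid (a point): White supply jar with a narrow grey cap, 0.07 to 0.14 kg, upright: body 48 mm across and 46 mm high, cap 31 mm across and 28 mm high, 74 mm tall in all. This point is at its middle, 37 mm above its underside (so the cap's middle is 23 mm above it); z points up out of the cap. At the start it stands on the counter to the left or right of the plate; may be absent (then its state is None).
- jar3_mid (a point): White supply jar with a narrow grey cap, 0.07 to 0.14 kg, upright: body 48 mm across and 46 mm high, cap 31 mm across and 28 mm high, 74 mm tall in all. This point is at its middle, 37 mm above its underside (so the cap's middle is 23 mm above it); z points up out of the cap. At the start it stands on the counter to the left or right of the plate; may be absent (then its state is None).
- jar4_mid (a point): White supply jar with a narrow grey cap, 0.07 to 0.14 kg, upright: body 48 mm across and 46 mm high, cap 31 mm across and 28 mm high, 74 mm tall in all. This point is at its middle, 37 mm above its underside (so the cap's middle is 23 mm above it); z points up out of the cap. At the start it stands on the counter to the left or right of the plate; may be absent (then its state is None).
- knob_left (a joint): Hold-down at the left bay. Angle of its wing knob, rad, 0 = fully slack, 5.8 = end stop; grows as the knob is turned clockwise seen from above. It starts between 0 and 0.6 and stays where it is left (friction about 0.1 N m). Each radian lowers the arm 6 mm.
- knob_left_grip (a point): Hold-down at the left bay. Gripping point of its black wing knob: on the vertical axis, 110 mm behind (+x) the bay's centre, 151 mm above the counter. The wing to pinch is 52 mm long (along this point's x), 15 mm thick (along y) and 26 mm high, its top 12 mm above this point. The point turns with the knob.
- foot_left (a joint): Hold-down at the left bay. Spring deflection, m: how far its sprung foot is pushed up relative to its grey arm; 0 = free, limit 0.026, 0.016 = at the mark (stem top level with tab top; about 5 N). The foot is a 20 mm rubber disc 74 mm behind (+x) the bay's centre, over a parked pan's flange. With the knob at 0 it hangs 68 mm above the counter, 10 mm above that flange.
- stem_left (a point): Hold-down at the left bay. Top of the 8 mm steel stem that stands on its sprung foot and passes up through the arm; 4 mm above the arm's top when the foot hangs free, higher as the foot is pressed.
- tab_left (a point): Hold-down at the left bay. Top of the small dark gauge tab (12 x 4 x 20 mm) fixed on the arm beside the stem, 20 mm above the arm's top: the mark for the stem top. It goes down with the arm.
- knob_right (a joint): Hold-down at the right bay. Angle of its wing knob, rad, 0 = fully slack, 5.8 = end stop; grows as the knob is turned clockwise seen from above. It starts between 0 and 0.6 and stays where it is left (friction about 0.1 N m). Each radian lowers the arm 6 mm.
- knob_right_grip (a point): Hold-down at the right bay. Gripping point of its black wing knob: on the vertical axis, 110 mm behind (+x) the bay's centre, 151 mm above the counter. The wing to pinch is 52 mm long (along this point's x), 15 mm thick (along y) and 26 mm high, its top 12 mm above this point. The point turns with the knob.
- foot_right (a joint): Hold-down at the right bay. Spring deflection, m: how far its sprung foot is pushed up relative to its grey arm; 0 = free, limit 0.026, 0.016 = at the mark (stem top level with tab top; about 5 N). The foot is a 20 mm rubber disc 74 mm behind (+x) the bay's centre, over a parked pan's flange. With the knob at 0 it hangs 68 mm above the counter, 10 mm above that flange.
- stem_right (a point): Hold-down at the right bay. Top of the 8 mm steel stem that stands on its sprung foot and passes up through the arm; 4 mm above the arm's top when the foot hangs free, higher as the foot is pressed.
- tab_right (a point): Hold-down at the right bay. Top of the small dark gauge tab (12 x 4 x 20 mm) fixed on the arm beside the stem, 20 mm above the arm's top: the mark for the stem top. It goes down with the arm.

How it is judged:
On the way, in this order (a step that is already met when the one before it is completed fails the run):
1. all the jars stand upright in the pan, and the pan is still at the loading mark (within 60 mm) (x of jar1_mid in the frame of pan between -0.05 and 0.05 m and y of jar1_mid in the frame of pan between -0.058 and 0.058 m and z of jar1_mid in the frame of pan between 0.03 and 0.052 m and angle between each of jar1_mid, jar2_mid, jar3_mid, jar4_mid's own z axis and vertical below 0.2 rad and x of jar2_mid in the frame of pan between -0.05 and 0.05 m and y of jar2_mid in the frame of pan between -0.058 and 0.058 m and z of jar2_mid in the frame of pan between 0.03 and 0.052 m and x of jar3_mid in the frame of pan between -0.05 and 0.05 m and y of jar3_mid in the frame of pan between -0.058 and 0.058 m and z of jar3_mid in the frame of pan between 0.03 and 0.052 m and x of jar4_mid in the frame of pan between -0.05 and 0.05 m and y of jar4_mid in the frame of pan between -0.058 and 0.058 m and z of jar4_mid in the frame of pan between 0.03 and 0.052 m and horizontal distance between pan and load_mark below 0.06 m), for 0.2 s.
2. the pan stands in the free bay, within 14 mm of its centre and squarely (0.15 rad) (((horizontal distance between canister_mid and bay_right below 0.06 m and (horizontal distance between pan and bay_left below 0.014 m and angle between the x axis of pan and the x axis of bay_left, either way round below 0.15 rad)) or (horizontal distance between canister_mid and bay_left below 0.06 m and (horizontal distance between pan and bay_right below 0.014 m and angle between the x axis of pan and the x axis of bay_right, either way round below 0.15 rad)))), for 0.2 s.
3. the free bay's spring foot is pressed to the mark (((horizontal distance between canister_mid and bay_right below 0.06 m and value of joint foot_left between 0.0125 and 0.0195 m) or (horizontal distance between canister_mid and bay_left below 0.06 m and value of joint foot_right between 0.0125 and 0.0195 m))), for 0.2 s.
At the end, for the whole second after the job is handed in: All jars stand upright (0.2 rad) in the pan; the pan is in the free bay within 14 mm of its centre and 0.15 rad of square; that bay's spring deflection is between 12.5 and 19.5 mm (mark at 16 mm); everything at rest and released (x of jar1_mid in the frame of pan between -0.05 and 0.05 m and y of jar1_mid in the frame of pan between -0.058 and 0.058 m and z of jar1_mid in the frame of pan between 0.03 and 0.052 m and angle between each of jar1_mid, jar2_mid, jar3_mid, jar4_mid's own z axis and vertical below 0.2 rad and x of jar2_mid in the frame of pan between -0.05 and 0.05 m and y of jar2_mid in the frame of pan between -0.058 and 0.058 m and z of jar2_mid in the frame of pan between 0.03 and 0.052 m and x of jar3_mid in the frame of pan between -0.05 and 0.05 m and y of jar3_mid in the frame of pan between -0.058 and 0.058 m and z of jar3_mid in the frame of pan between 0.03 and 0.052 m and x of jar4_mid in the frame of pan between -0.05 and 0.05 m and y of jar4_mid in the frame of pan between -0.058 and 0.058 m and z of jar4_mid in the frame of pan between 0.03 and 0.052 m and ((horizontal distance between canister_mid and bay_right below 0.06 m and ((horizontal distance between pan and bay_left below 0.014 m and angle between the x axis of pan and the x axis of bay_left, either way round below 0.15 rad) and value of joint foot_left between 0.0125 and 0.0195 m)) or (horizontal distance between canister_mid and bay_left below 0.06 m and ((horizontal distance between pan and bay_right below 0.014 m and angle between the x axis of pan and the x axis of bay_right, either way round below 0.15 rad) and value of joint foot_right between 0.0125 and 0.0195 m))) and linear speed of pan below 0.02 m/s and linear speed of each of jar1, jar2, jar3, jar4 below 0.03 m/s); the robot touches nothing.
It fails at once if the pan is lifted off the plate (over 10 mm) or tipped (over 0.2 rad) (height (world z) of pan above 0.018 m or angle between pan's own z axis and vertical above 0.2 rad).
It fails at once if the red container is pushed more than 20 mm (distance of canister_mid from where it was at the start of the episode above 0.02 m).
It fails at once if a bystander (bottle, bowl, glove box) is moved more than 30 mm (distance of any of wash_bottle, bowl, glove_box from where it was at the start of the episode above 0.03 m).
It fails at once if the knob of the taken bay is tightened (beyond 0.9 rad) ((horizontal distance between canister_mid and bay_left below 0.06 m and value of joint knob_left above 0.9 rad) or (horizontal distance between canister_mid and bay_right below 0.06 m and value of joint knob_right above 0.9 rad)).
Of jar2, jar3, jar4 only 1 to 3 are there at a start; the rules pass over those that are not, and their reading is None.
At some moment in a run one of jar1, jar2, jar3, jar4 may be knocked a few centimetres aside while the robot is not near it.
It also fails if it takes over 210 s, if anything falls off the work surface, if the arm or the gripper's body presses on something with over 40 N, if the wrist force passes 120 N, or if a joint passes its speed limit or range.

ROBOT

A 6-joint arm with a two-finger parallel gripper is mounted at the origin on the work surface. World frame = base frame: x ahead of the robot, y to its left, z up, the work surface at z = 0. Lengths are in m, angles in rad, forces in N, time in s.
With the tool pointing down it reaches from about 0.375 to 0.75 m from the base axis. Payload 9 kg.
Tool frame: the origin (TCP) lies at the very end of the fingers, on their centre line; the grasp point (between the pads) lies 19 mm behind it (ctrl.grip_depth is the distance from the TCP to the grasp point, in m); z points along the fingers, y is the direction in which the jaws open and shut (so a half turn about z gives the same grasp; the last joint's range is limited). The gripper opens to 85 mm and grips with 20 to 120 N. Pads are 22 mm wide; open, the fingers measure 114 mm over their backs; the gripper's body (76 mm by 85 mm) begins 54 mm behind the grasp point. The pads swing forward as they close: fully open they stand 13 mm farther back than shut.
Start: joints at [-1.389, 0.104, 0.097, 1.564, 0, 1.353], TCP at [0.234, -0.553, 0.231] pointing down, gripper open.
Joint ranges: [-2.99, 2.99], [-0.84, 1.86], [-1.1, 1.16], [-1.84, 2.11], [-1.51, 1.56], [-3.14, 3.14]. Speed limits (rad/s): [2.22, 2.22, 2.57, 3.14, 3.14, 3.14].

INTERFACE

Orientations are given as a rotation vector (axis times angle).
In Python, from station import ctrl gives the robot as it stands.
- The arm moves only by the tool play_rows, never from a script. Its argument "commands" is a list of rows, each an object of numbers: "tx", "ty", "tz": the shift along the tool's x, y, z scaled (see below); "ax", "ay", "az": the turn, a rotation vector about the tool's x, y, z scaled (see below); "grip": the opening, from 0 (shut) to 1 (fully open). In form: [{"tx": .., "ty": .., "tz": .., "ax": .., "ay": .., "az": .., "grip": ..}, ...]. A call has 1 to 10 rows; each row is the pose to reach, as a shift and turn from the pose commanded when the call began, along the tool's axes at that moment; what a row does not reach only later rows make up. The controller multiplies each number of a shift by 0.5 m and each number of a turn by 120 degrees. A row lasts 1/10 s, in which the tool goes at most 50 mm and 8.59 degrees, less where a joint would pass 70% of its speed; a pose out of reach is approached as far as the arm can. A call with a number of a shift or a turn outside -1 to 1 is refused whole. A call with a gripper value outside its range is refused whole. The fingers move at their own pace and stop on an object; "squeeze" is the grip in N (left out, the last holds). Time passes only in rows, so rows that repeat a pose let the fingers close. It gives the time, the measured TCP pose, the force and the opening at its end, in the units of the state.
- ctrl.get_obs(): the state, without advancing time (a new reading comes with each control period).
- ctrl.capture(name): name is "side" or "top" or "wrist"; returns the picture (420x560x3 uint8, blue, green, red); there is no depth.
- ctrl.camera_info(name): a dict with "fovy" (degrees; the focal length in pixels is half the picture's height over the tangent of half this angle, whatever the lens; pixels are square), "cx", "cy" (the principal point, pixels), "eye" and "attitude" of the camera in the world. Camera axes: x right, y up, looking along -z (the intrinsics and any distortion apply to the point x, -y, -z); pixel columns grow to the right and rows downward; lengths in m; the calibration is good to about 2 mm. A picture is of the moment at which its call begins: read the wrist's pose just before it. camera_info takes no time and is no camera call; for the wrist camera it gives the pose at the moment of the call.
- ctrl.sign_off(): hands the job in, once; it reports no verdict.
The state is a dict: "clock": time; "joint_positions": joint angles; "qvel": joint speeds; "joint_torque": joint torques, N m; "tool_pos": TCP position; "tool_rot": TCP orientation; "contact_force": force on the tool from outside, world axes, zero at the start; "torque": the same for the moment, N m; "finger_gap": finger opening in m.
Only numpy, scipy, OpenCV 4.12 (cv2) and the standard library are available. Lean on these libraries where they do the work, as an engineer would, in place of code of your own. Each camera call takes 0.05 s, during which the arm holds its last target.

## Working session

There is one attempt and no reset: what is moved stays moved. The work goes in short steps, Python scripts to look and compute and a tool call to move; the robot and the scene stay as the last step left them, time stands still between calls to the robot, and variables do not carry over. Pictures are saved under pics/ and viewed, and the job is handed in when it is done.

Besides the shell and the picture viewer there is one more tool, called by a JSON object that holds its "method" and its "body". play_rows: Moves the arm, as the interface text tells. Its arguments: {"type":"object","properties":{"commands":{"type":"array","items":{"type":"object","properties":{"tx":{"type":"number"},"ty":{"type":"number"},"tz":{"type":"number"},"ax":{"type":"number"},"ay":{"type":"number"},"az":{"type":"number"},"grip":{"type":"number"}}}},"squeeze":{"type":"number"}},"required":["commands"]}

```bash
ls; mkdir -p pics
python3 - <<'E'
from station import ctrl
import cv2
o=ctrl.get_obs(); print(o)
for n in ["side","top","wrist"]:
    print(n,ctrl.camera_info(n))
    cv2.imwrite(f"pics/{n}0.png",ctrl.capture(n))
print(ctrl.grip_depth)
E
```

```text
pics
{'clock': 0.0, 'joint_positions': array([-1.38868824e+00,  1.04666300e-01,  9.64511154e-02,  1.56392058e+00,
        1.57525633e-05,  1.35309242e+00]), 'qvel': array([ 0.00040035, -0.00098032,  0.00044755, -0.00183392, -0.00208594,
        0.0002508 ]), 'joint_torque': array([ 9.29096859e-04, -5.56933773e+01,  5.03645182e+01,  1.70139031e-02,
       -2.11553615e-04, -4.87161458e-06]), 'tool_pos': array([ 0.23349415, -0.55232782,  0.23053167]), 'tool_rot': array([-3.07771634e+00, -6.23582771e-01, -6.21582906e-05]), 'contact_force': array([-0.68089841,  0.36483451, -1.03760225]), 'torque': array([-0.02261024,  0.01752219,  0.02900363]), 'finger_gap': 0.08530919025048304}
side {'fovy': 46.65235262961127, 'cx': 277.1029496042872, 'cy': 211.5009545128621, 'eye': array([ 0.59529273, -0.96141461,  0.97042884]), 'attitude': array([ 0.83727912, -0.01078315,  0.00928196])}
top {'fovy': 48.54625005837026, 'cx': 275.57233754388864, 'cy': 211.8631583870019, 'eye': array([ 0.50597611, -0.02008398,  1.21579493]), 'attitude': array([ 0.10561353, -0.06226088, -1.55390246])}
wrist {'fovy': 68.7054233272157, 'cx': 281.3623331671711, 'cy': 217.03017774493497, 'eye': array([ 0.29899345, -0.52561712,  0.37369447]), 'attitude': array([-0.24747768,  0.16598924, -1.16257538])}
0.0187
```

View pics/top0.png

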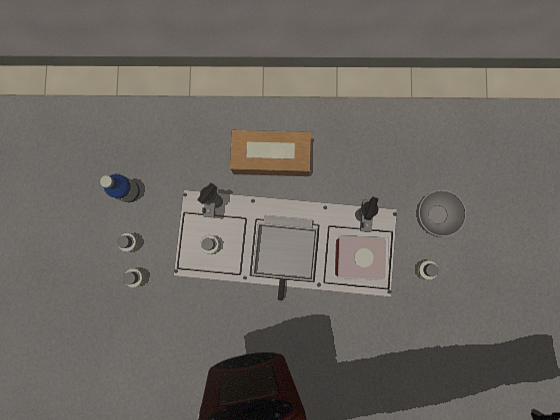

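View pics/side0.png

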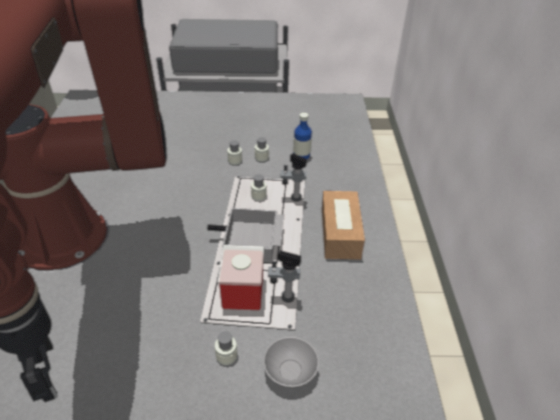

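View pics/wrist0.png

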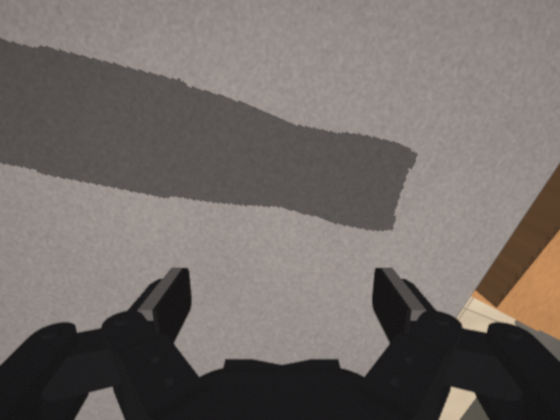

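The left bay is free and holds a jar at top px (209,244). There are three more jars, at (127,242), (134,278) and (430,270). The red container is in the right bay, at (363,258).

```bash
cat > h.py <<'E'
import numpy as np, cv2
from scipy.spatial.transform import Rotation as R
from station import ctrl
def cam(n):
    c=ctrl.camera_info(n); f=210/np.tan(np.radians(c['fovy'])/2)
    return c,f,R.from_rotvec(c['attitude']).as_matrix()
def ray(n,u,v,C=None):
    c,f,A=C or cam(n)
    d=A@np.array([(u-c['cx'])/f,-(v-c['cy'])/f,-1.]); return c['eye'],d/np.linalg.norm(d)
def onz(n,u,v,z,C=None):
    e,d=ray(n,u,v,C); return e+d*(z-e[2])/d[2]
def proj(n,p,C=None):
    c,f,A=C or cam(n); q=A.T@(np.asarray(p)-c['eye'])
    return np.array([c['cx']+f*q[0]/-q[2], c['cy']-f*q[1]/-q[2]])
def tri(a,b):
    (e1,d1),(e2,d2)=a,b
    s=np.linalg.lstsq(np.c_[d1,-d2],e2-e1,rcond=None)[0]
    p,q=e1+s[0]*d1,e2+s[1]*d2; return (p+q)/2,np.linalg.norm(p-q)
def st():
    o=ctrl.get_obs(); m=R.from_rotvec(o['tool_rot']).as_matrix()
    print('t',round(o['clock'],2),'p',o['tool_pos'].round(4),'yaw(y)',np.degrees(np.arctan2(m[1,1],m[0,1])).round(2),'z',m[:,2].round(3),'gap',round(o['finger_gap'],4),'F',o['contact_force'].round(1),'q6',o['joint_positions'][5].round(2))
    return o,m
def go(p,yaw=None,grip=None):
    """numbers for a row: target p (TCP), tool y axis heading yaw deg (mod 180), tool down"""
    o,m=st(); d=m.T@(np.asarray(p)-o['tool_pos'])/0.5
    a=np.zeros(3)
    if yaw is not None:
        best=None
        for k in (0,180,-180):
            y=np.radians(yaw+k); Y=np.array([np.cos(y),np.sin(y),0]); Z=np.array([0,0,-1.]); T=np.c_[np.cross(Y,Z),Y,Z]
            r=R.from_matrix(m.T@T).as_rotvec()
            if best is None or np.linalg.norm(r)<np.linalg.norm(best): best=r
        a=best/np.radians(120)
    print('row',dict(zip(['tx','ty','tz','ax','ay','az'],[*d.round(4),*a.round(4)])))
def snap(n,name,crop=None,s=1):
    im=ctrl.capture(n)
    cv2.imwrite(f'pics/raw_{name}.png',im)
    if crop: x0,y0,x1,y1=crop; im=im[y0:y1,x0:x1]
    if s!=1: im=cv2.resize(im,None,fx=s,fy=s,interpolation=cv2.INTER_CUBIC)
    cv2.imwrite(f'pics/{name}.png',im); return im
E
python3 - <<'E'
import cv2
im=cv2.imread('pics/top0.png')
cv2.imwrite('pics/t1.png',cv2.resize(im[170:310,165:405],None,fx=3.3,fy=3.3,interpolation=cv2.INTER_CUBIC))
cv2.imwrite('pics/t2.png',cv2.resize(im[160:300,90:250],None,fx=4,fy=4,interpolation=cv2.INTER_CUBIC))
im=cv2.imread('pics/side0.png')
cv2.imwrite('pics/s1.png',cv2.resize(im[120:390,190:390],None,fx=2.2,fy=2.2,interpolation=cv2.INTER_CUBIC))
E
```

```text
(no output)
```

View pics/t1.png

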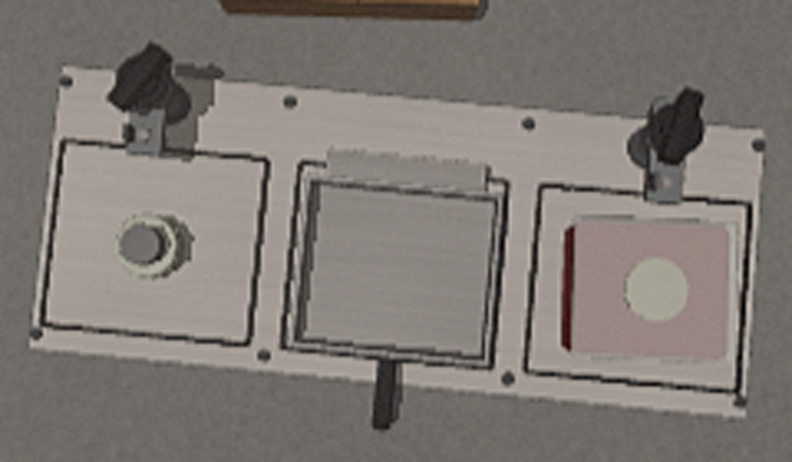

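View pics/t2.png

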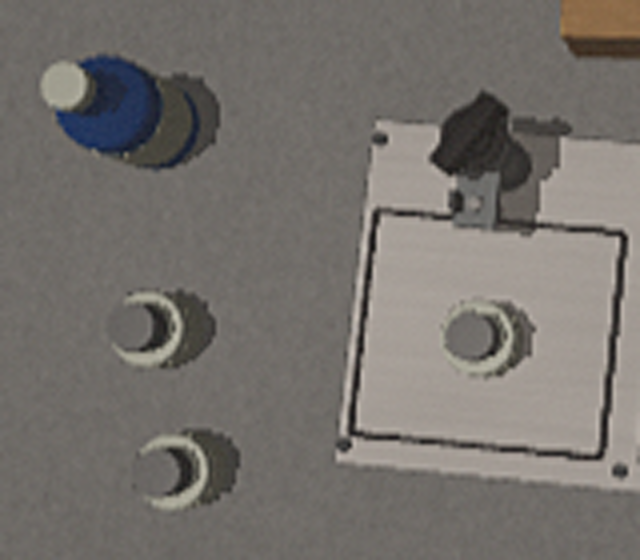

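View pics/s1.png

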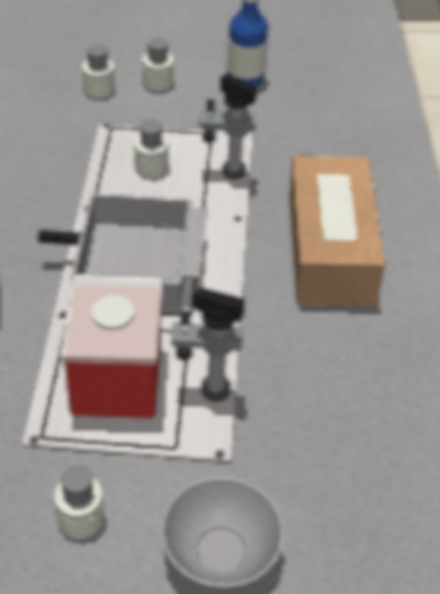

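Run:
```python
from h import *
C=cam('top')
f1=lambda x,y:(x/3.3+165-.35,y/3.3+170-.35)
P=lambda x,y,z:onz('top',*f1(x,y),z,C)[:2]
L=[P(*q,.008) for q in [(62,140),(269,158),(250,345),(42,326)]]
Rr=[P(*q,.008) for q in [(542,186),(750,203),(740,391),(526,372)]]
pl=[P(*q,.008) for q in [(63,67),(765,130),(745,416),(30,347)]]
for n,q in (('L',L),('R',Rr),('plate',pl)):
    q=np.array(q); print(n,q.round(4).tolist(),'c',q.mean(0).round(4),'sides',[round(np.linalg.norm(q[i]-q[(i+1)%4]),4) for i in range(4)])
l,r=np.mean(L,0),np.mean(Rr,0); v=l-r; print('sep',np.linalg.norm(v),'yaw of x',np.degrees(np.arctan2(-v[0],v[1])), 'mark',(l+r)/2)
print('pan rim',[P(*q,.058).round(4).tolist() for q in [(308,182),(499,198),(487,358),(298,343)]])
print('handle',P(388,358,.053).round(4),P(382,428,.053).round(4))
g1=lambda x,y:(x/4+90-.375,y/4+160-.375)
for n,q,z in (('j1',(473,336),.082),('jA',(132,327),.074),('jB',(161,473),.074)):
    print(n,g1(*q),onz('top',*g1(*q),z,C).round(4))
im=cv2.imread('pics/top0.png')
cv2.imwrite('pics/t3.png',cv2.resize(im[180:300,400:480],None,fx=5,fy=5,interpolation=cv2.INTER_CUBIC))
```

```text
L [[0.6317, 0.2562], [0.6197, 0.091], [0.4728, 0.1024], [0.4847, 0.2664]] c [0.5522 0.179 ] sides [np.float64(0.1657), np.float64(0.1473), np.float64(0.1644), np.float64(0.1473)]
R [[0.6006, -0.1245], [0.5896, -0.2867], [0.4441, -0.2776], [0.4557, -0.1127]] c [ 0.5225 -0.2004] sides [np.float64(0.1626), np.float64(0.1458), np.float64(0.1653), np.float64(0.1453)]
plate [[0.6904, 0.2576], [0.6473, -0.299], [0.4252, -0.2813], [0.4682, 0.2752]] c [ 0.5578 -0.0119] sides [np.float64(0.5583), np.float64(0.2228), np.float64(0.5582), np.float64(0.2228)]
sep 0.3805545339789758 yaw of x -4.477059113842629 mark [ 0.53737975 -0.01068564]
pan rim [[0.5972, 0.0564], [0.5872, -0.0879], [0.4676, -0.0798], [0.4763, 0.0614]]
handle [ 0.4662 -0.006 ] [ 0.4144 -0.0023]
j1 (207.875, 243.625) [0.5474 0.1763 0.082 ]
jA (122.625, 241.375) [0.55   0.3895 0.074 ]
jB (129.875, 277.875) [0.461  0.3669 0.074 ]
```

View pics/t3.png

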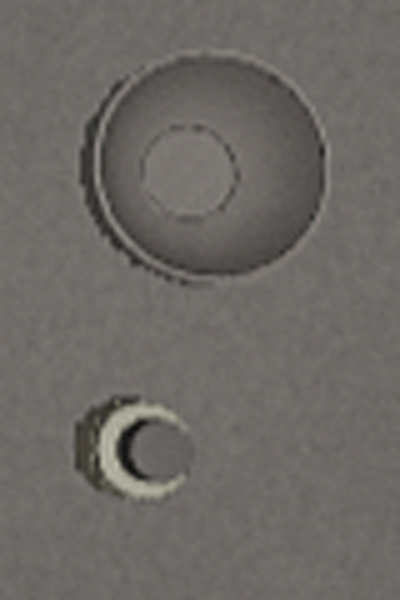

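Run:
```python
from h import *
C=cam('side')
rj=onz('top',162/5+400-.4,448/5+180-.4,.074); print(rj)
for n,p in dict(j1=[.5474,.1763,.082],jA=[.55,.3895,.074],jB=[.461,.3669,.074],jR=rj).items():
    u=proj('side',p,C); print(n,u.round(1),'s1',((u-[190,120])*2.2).round(0))
for p in ([.5522,.179,.008],[.4144,-.0023,.053]): print((proj('side',p,C)-[190,120])*2.2)
```

```text
[ 0.49456193 -0.36733152  0.074     ]
j1 [258.5 176.9] s1 [151. 125.]
jA [261.4 138.9] s1 [157.  42.]
jB [233.9 142.4] s1 [96. 49.]
jR [225.5 336.4] s1 [ 78. 476.]
[154.77838623 165.99123692]
[ 38.7051165  231.27303769]
```

```bash
cat >> h.py <<'E'
def row(p,head=None):
    """head: heading in deg of tool x axis, tool down"""
    o,m=st(); d=m.T@(np.asarray(p)-o['tool_pos'])/0.5; a=np.zeros(3)
    if head is not None:
        y=np.radians(head); X=np.array([np.cos(y),np.sin(y),0]); Z=np.array([0,0,-1.]); T=np.c_[X,np.cross(Z,X),Z]
        a=R.from_matrix(m.T@T).as_rotvec()/np.radians(120)
    print('xhead',np.degrees(np.arctan2(m[1,0],m[0,0])).round(1),'row',dict(zip(['tx','ty','tz','ax','ay','az'],[*d.round(4),*a.round(4)])))
E
python3 - <<'E'
from h import *
row([.4946,-.3673,.16],100)
row([.4946,-.3673,.16],176)
E
```

```text
t 0.15 p [ 0.2335 -0.5524  0.2307] yaw(y) -67.09 z [-0.     0.001 -1.   ] gap 0.0857 F [-0.5  0.9  0.2] q6 1.35
xhead 22.9 row {'tx': np.float64(0.6251), 'ty': np.float64(-0.1377), 'tz': np.float64(0.1417), 'ax': np.float64(-0.0003), 'ay': np.float64(-0.0004), 'az': np.float64(-0.6424)}
t 0.15 p [ 0.2335 -0.5524  0.2307] yaw(y) -67.09 z [-0.     0.001 -1.   ] gap 0.0857 F [-0.5  0.9  0.2] q6 1.35
xhead 22.9 row {'tx': np.float64(0.6251), 'ty': np.float64(-0.1377), 'tz': np.float64(0.1417), 'ax': np.float64(0.0), 'ay': np.float64(-0.0006), 'az': np.float64(-1.2758)}
```

{"method": "play_rows", "body": {"commands": [{"tx": 0.625, "ty": -0.138, "tz": 0.142, "az": -0.642, "grip": 0.75}, {"tx": 0.625, "ty": -0.138, "tz": 0.142, "az": -0.642, "grip": 0.75}, {"tx": 0.625, "ty": -0.138, "tz": 0.142, "az": -0.642, "grip": 0.75}, {"tx": 0.625, "ty": -0.138, "tz": 0.142, "az": -0.642, "grip": 0.75}, {"tx": 0.625, "ty": -0.138, "tz": 0.142, "az": -0.642, "grip": 0.75}, {"tx": 0.625, "ty": -0.138, "tz": 0.142, "az": -0.642, "grip": 0.75}, {"tx": 0.625, "ty": -0.138, "tz": 0.142, "az": -0.642, "grip": 0.75}, {"tx": 0.625, "ty": -0.138, "tz": 0.142, "az": -0.642, "grip": 0.75}, {"tx": 0.625, "ty": -0.138, "tz": 0.142, "az": -0.642, "grip": 0.75}, {"tx": 0.625, "ty": -0.138, "tz": 0.142, "az": -0.642, "grip": 0.75}]}}

```text
validation failed for argument at $.co...
```

Run:
```python
from h import *
row([.4946,-.3673,.12],176)
snap('wrist','w1'); snap('top','tp1')
```

```text
t 0.15 p [ 0.2335 -0.5524  0.2307] yaw(y) -67.09 z [-0.     0.001 -1.   ] gap 0.0857 F [-0.5  0.9  0.2] q6 1.35
xhead 22.9 row {'tx': np.float64(0.6251), 'ty': np.float64(-0.1376), 'tz': np.float64(0.2217), 'ax': np.float64(0.0), 'ay': np.float64(-0.0006), 'az': np.float64(-1.2758)}
```

View pics/w1.png

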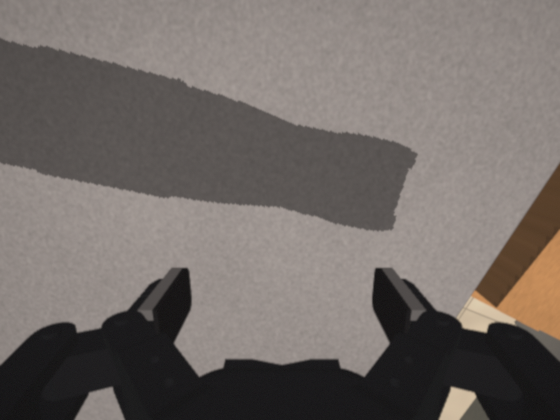

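{"method": "play_rows", "body": {"commands": [{"tx": 0.625, "ty": -0.138, "tz": 0.142, "ax": 0, "ay": 0, "az": -0.642, "grip": 0.75}, {"tx": 0.625, "ty": -0.138, "tz": 0.142, "ax": 0, "ay": 0, "az": -0.642, "grip": 0.75}, {"tx": 0.625, "ty": -0.138, "tz": 0.142, "ax": 0, "ay": 0, "az": -0.642, "grip": 0.75}, {"tx": 0.625, "ty": -0.138, "tz": 0.142, "ax": 0, "ay": 0, "az": -0.642, "grip": 0.75}, {"tx": 0.625, "ty": -0.138, "tz": 0.142, "ax": 0, "ay": 0, "az": -0.642, "grip": 0.75}, {"tx": 0.625, "ty": -0.138, "tz": 0.142, "ax": 0, "ay": 0, "az": -0.642, "grip": 0.75}, {"tx": 0.625, "ty": -0.138, "tz": 0.142, "ax": 0, "ay": 0, "az": -0.642, "grip": 0.75}, {"tx": 0.625, "ty": -0.138, "tz": 0.142, "ax": 0, "ay": 0, "az": -0.642, "grip": 0.75}, {"tx": 0.625, "ty": -0.138, "tz": 0.142, "ax": 0, "ay": 0, "az": -0.642, "grip": 0.75}, {"tx": 0.625, "ty": -0.138, "tz": 0.142, "ax": 0, "ay": 0, "az": -0.642, "grip": 0.75}], "squeeze": 40}}

```text
clock: 1.25
tool_pos: [0.4947, -0.3671, 0.16]
tool_rot: [-2.017, -2.408, 0.0]
contact_force: [0.5, -0.3, 0.9]
finger_gap: 0.0637
```

Run:
```python
from h import *
row([.4946,-.3673,.12],176)
```

```text
t 1.25 p [ 0.4947 -0.3671  0.16  ] yaw(y) 10.11 z [-0.  0. -1.] gap 0.0637 F [ 0.5 -0.3  0.9] q6 0.54
xhead 100.1 row {'tx': np.float64(-0.0003), 'ty': np.float64(-0.0003), 'tz': np.float64(0.0801), 'ax': np.float64(-0.0), 'ay': np.float64(-0.0002), 'az': np.float64(-0.6324)}
```

{"method": "play_rows", "body": {"commands": [{"tx": 0, "ty": 0, "tz": 0.08, "ax": 0, "ay": 0, "az": -0.632, "grip": 0.75}, {"tx": 0, "ty": 0, "tz": 0.08, "ax": 0, "ay": 0, "az": -0.632, "grip": 0.75}, {"tx": 0, "ty": 0, "tz": 0.08, "ax": 0, "ay": 0, "az": -0.632, "grip": 0.75}, {"tx": 0, "ty": 0, "tz": 0.08, "ax": 0, "ay": 0, "az": -0.632, "grip": 0.75}, {"tx": 0, "ty": 0, "tz": 0.08, "ax": 0, "ay": 0, "az": -0.632, "grip": 0.75}, {"tx": 0, "ty": 0, "tz": 0.08, "ax": 0, "ay": 0, "az": -0.632, "grip": 0.75}, {"tx": 0, "ty": 0, "tz": 0.08, "ax": 0, "ay": 0, "az": -0.632, "grip": 0.75}, {"tx": 0, "ty": 0, "tz": 0.08, "ax": 0, "ay": 0, "az": -0.632, "grip": 0.75}, {"tx": 0, "ty": 0, "tz": 0.08, "ax": 0, "ay": 0, "az": -0.632, "grip": 0.75}, {"tx": 0, "ty": 0, "tz": 0.08, "ax": 0, "ay": 0, "az": -0.632, "grip": 0.75}]}}

```text
clock: 2.25
tool_pos: [0.4943, -0.3678, 0.1203]
tool_rot: [0.12, 3.139, -0.0]
contact_force: [0.0, 0.6, 0.5]
finger_gap: 0.064
```

Run:
```python
from h import *
row([.4946,-.3673,.05],176)
print(proj('wrist',[.4946,-.3673,.074]))
snap('wrist','w2')
```

```text
t 2.25 p [ 0.4943 -0.3678  0.1203] yaw(y) 85.63 z [ 0. -0. -1.] gap 0.064 F [0.  0.6 0.5] q6 -0.78
xhead 175.6 row {'tx': np.float64(-0.0005), 'ty': np.float64(0.001), 'tz': np.float64(0.1406), 'ax': np.float64(-0.0), 'ay': np.float64(0.0), 'az': np.float64(-0.0031)}
[282.72354126 239.75162039]
```

View pics/w2.png

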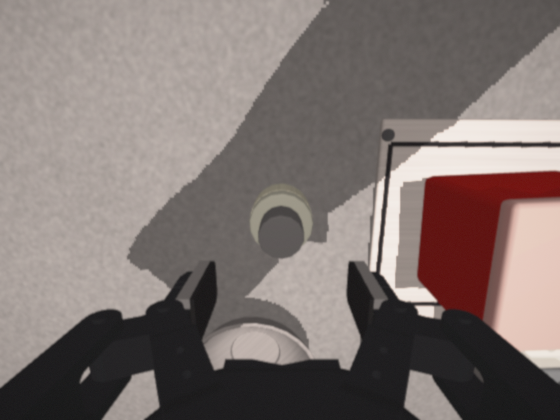

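The jar cap is at wrist px (281,235) and the prediction was (283,240), so they agree to about 2 mm. Descending and gripping.

{"method": "play_rows", "body": {"commands": [{"tx": 0.003, "ty": 0, "tz": 0.14, "ax": 0, "ay": 0, "az": 0, "grip": 0.75}, {"tx": 0.003, "ty": 0, "tz": 0.14, "ax": 0, "ay": 0, "az": 0, "grip": 0.75}, {"tx": 0.003, "ty": 0, "tz": 0.14, "ax": 0, "ay": 0, "az": 0, "grip": 0.75}, {"tx": 0.003, "ty": 0, "tz": 0.14, "ax": 0, "ay": 0, "az": 0, "grip": 0.2}, {"tx": 0.003, "ty": 0, "tz": 0.14, "ax": 0, "ay": 0, "az": 0, "grip": 0.2}, {"tx": 0.003, "ty": 0, "tz": 0.14, "ax": 0, "ay": 0, "az": 0, "grip": 0.2}, {"tx": 0.003, "ty": 0, "tz": 0.14, "ax": 0, "ay": 0, "az": 0, "grip": 0.2}, {"tx": 0.003, "ty": 0, "tz": 0.14, "ax": 0, "ay": 0, "az": 0, "grip": 0.2}], "squeeze": 30}}

```text
clock: 3.1
tool_pos: [0.494, -0.3685, 0.0526]
tool_rot: [0.116, 3.137, -0.004]
contact_force: [-0.4, 1.1, 7.3]
finger_gap: 0.03
```

Run:
```python
from h import *
row([.4946,-.3673,.17],176)
c=np.array([.532,-.0125]); t=np.radians(-4); Rm=np.array([[np.cos(t),-np.sin(t)],[np.sin(t),np.cos(t)]])
for q in [(.029,-.035),(-.029,-.035),(.029,.035),(-.029,.035)]: print(q,(c+Rm@q).round(4))
```

```text
t 3.1 p [ 0.494  -0.3685  0.0526] yaw(y) 85.75 z [ 0.002 -0.003 -1.   ] gap 0.03 F [-0.4  1.1  7.3] q6 -0.78
xhead 175.7 row {'tx': np.float64(-0.0015), 'ty': np.float64(0.0019), 'tz': np.float64(-0.2348), 'ax': np.float64(-0.0012), 'ay': np.float64(0.0011), 'az': np.float64(-0.0021)}
(0.029, -0.035) [ 0.5585 -0.0494]
(-0.029, -0.035) [ 0.5006 -0.0454]
(0.029, 0.035) [0.5634 0.0204]
(-0.029, 0.035) [0.5055 0.0244]
```

{"method": "play_rows", "body": {"commands": [{"tx": 0, "ty": 0, "tz": -0.1, "ax": 0, "ay": 0, "az": 0, "grip": 0.2}, {"tx": 0, "ty": 0, "tz": -0.2, "ax": 0, "ay": 0, "az": 0, "grip": 0.2}, {"tx": 0, "ty": 0, "tz": -0.3, "ax": 0, "ay": 0, "az": 0, "grip": 0.2}, {"tx": 0, "ty": 0, "tz": -0.34, "ax": 0, "ay": 0, "az": 0, "grip": 0.2}, {"tx": 0, "ty": 0, "tz": -0.34, "ax": 0, "ay": 0, "az": 0, "grip": 0.2}]}}

```text
clock: 3.6
tool_pos: [0.4945, -0.369, 0.2256]
tool_rot: [0.116, 3.134, -0.009]
contact_force: [0.1, -1.2, -1.5]
finger_gap: 0.0296
```

Run:
```python
from h import *
row([.5585,-.049,.21],176)
snap('top','tp2',(80,150,480,310),2)
```

```text
t 3.6 p [ 0.4945 -0.369   0.2256] yaw(y) 85.76 z [ 0.005 -0.006 -1.   ] gap 0.0296 F [ 0.1 -1.2 -1.5] q6 -0.78
xhead 175.8 row {'tx': np.float64(-0.0802), 'ty': np.float64(0.6478), 'tz': np.float64(0.0281), 'ax': np.float64(-0.0027), 'ay': np.float64(0.0027), 'az': np.float64(-0.002)}
```

View pics/tp2.png

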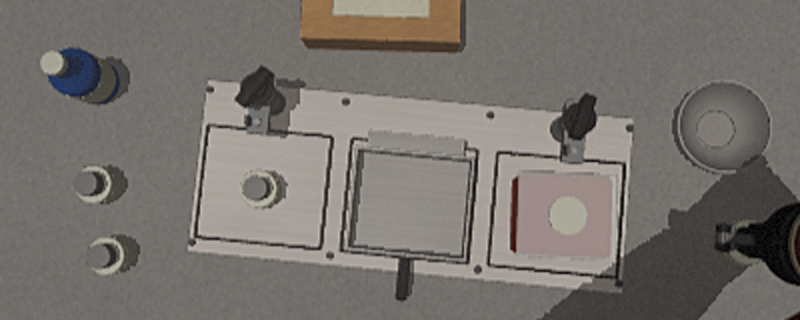

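{"method": "play_rows", "body": {"commands": [{"tx": -0.08, "ty": 0.648, "tz": 0.028, "ax": 0, "ay": 0, "az": 0, "grip": 0.2}, {"tx": -0.08, "ty": 0.648, "tz": 0.028, "ax": 0, "ay": 0, "az": 0, "grip": 0.2}, {"tx": -0.08, "ty": 0.648, "tz": 0.028, "ax": 0, "ay": 0, "az": 0, "grip": 0.2}, {"tx": -0.08, "ty": 0.648, "tz": 0.028, "ax": 0, "ay": 0, "az": 0, "grip": 0.2}, {"tx": -0.08, "ty": 0.648, "tz": 0.028, "ax": 0, "ay": 0, "az": 0, "grip": 0.2}, {"tx": -0.08, "ty": 0.648, "tz": 0.028, "ax": 0, "ay": 0, "az": 0, "grip": 0.2}, {"tx": -0.08, "ty": 0.648, "tz": 0.028, "ax": 0, "ay": 0, "az": 0, "grip": 0.2}, {"tx": -0.08, "ty": 0.648, "tz": 0.028, "ax": 0, "ay": 0, "az": 0, "grip": 0.2}, {"tx": -0.08, "ty": 0.648, "tz": 0.028, "ax": 0, "ay": 0, "az": 0, "grip": 0.2}]}}

```text
clock: 4.55
tool_pos: [0.5561, -0.0465, 0.2047]
tool_rot: [-0.113, -3.137, -0.0]
contact_force: [-0.8, -0.4, -0.6]
finger_gap: 0.03
```

Run:
```python
from h import *
row([.5585,-.049,.068],176)
C=cam('wrist'); snap('wrist','w3'); 
np.save('C.npy',np.array([0]))
c=np.array([.533,-.0115]); t=np.radians(-4); Rm=np.array([[np.cos(t),-np.sin(t)],[np.sin(t),np.cos(t)]])
for q in [(.065,.075),(-.065,.075),(-.065,-.075),(.065,-.075)]: print(q,proj('wrist',[*(c+Rm@q),.058],C).round(1))
```

```text
t 4.55 p [ 0.5561 -0.0465  0.2047] yaw(y) 85.86 z [-0.002  0.    -1.   ] gap 0.03 F [-0.8 -0.4 -0.6] q6 -0.25
xhead 175.9 row {'tx': np.float64(-0.0057), 'ty': np.float64(-0.0046), 'tz': np.float64(0.2733), 'ax': np.float64(0.0001), 'ay': np.float64(-0.0011), 'az': np.float64(-0.0012)}
(0.065, 0.075) [389.6 241.8]
(-0.065, 0.075) [403.5 104.3]
(-0.065, -0.075) [234.6 104.8]
(0.065, -0.075) [240.3 242.1]
```

View pics/w3.png

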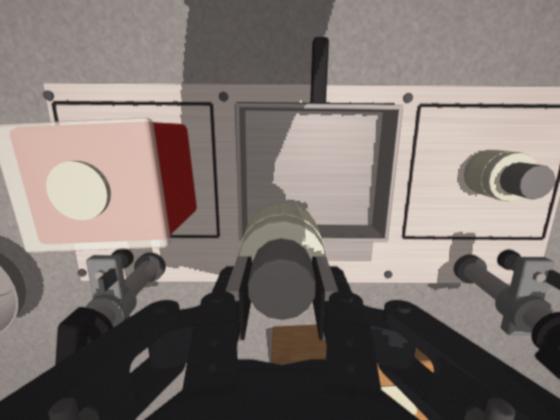

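{"method": "play_rows", "body": {"commands": [{"tx": -0.007, "ty": -0.004, "tz": 0.09, "ax": 0, "ay": 0, "az": 0, "grip": 0.2}, {"tx": -0.007, "ty": -0.004, "tz": 0.16, "ax": 0, "ay": 0, "az": 0, "grip": 0.2}, {"tx": -0.007, "ty": -0.004, "tz": 0.21, "ax": 0, "ay": 0, "az": 0, "grip": 0.2}, {"tx": -0.007, "ty": -0.004, "tz": 0.25, "ax": 0, "ay": 0, "az": 0, "grip": 0.2}, {"tx": -0.007, "ty": -0.004, "tz": 0.275, "ax": 0, "ay": 0, "az": 0, "grip": 0.2}, {"tx": -0.007, "ty": -0.004, "tz": 0.275, "ax": 0, "ay": 0, "az": 0, "grip": 0.2}]}}

```text
clock: 5.2
tool_pos: [0.5586, -0.05, 0.0667]
tool_rot: [-0.118, -3.136, -0.001]
contact_force: [-0.2, 1.1, -1.4]
finger_gap: 0.0299
```

Run:
```python
from h import *
row([.5595,-.0485,.065],176)
```

```text
t 5.2 p [ 0.5586 -0.05    0.0667] yaw(y) 85.7 z [-0.003  0.001 -1.   ] gap 0.0299 F [-0.2  1.1 -1.4] q6 -0.25
xhead 175.7 row {'tx': np.float64(-0.0015), 'ty': np.float64(0.0032), 'tz': np.float64(0.0035), 'ax': np.float64(0.0003), 'ay': np.float64(-0.0015), 'az': np.float64(-0.0025)}
```

{"method": "play_rows", "body": {"commands": [{"tx": 0, "ty": 0.001, "tz": 0.003, "ax": 0, "ay": 0, "az": 0, "grip": 0.2}, {"tx": 0, "ty": 0.001, "tz": 0.003, "ax": 0, "ay": 0, "az": 0, "grip": 0.55}, {"tx": 0, "ty": 0.001, "tz": 0.003, "ax": 0, "ay": 0, "az": 0, "grip": 0.55}, {"tx": 0, "ty": 0.001, "tz": 0.003, "ax": 0, "ay": 0, "az": 0, "grip": 0.55}, {"tx": 0, "ty": 0.001, "tz": -0.06, "ax": 0, "ay": 0, "az": 0, "grip": 0.55}, {"tx": 0, "ty": 0.001, "tz": -0.16, "ax": 0, "ay": 0, "az": 0, "grip": 0.55}, {"tx": 0, "ty": 0.001, "tz": -0.26, "ax": 0, "ay": 0, "az": 0, "grip": 0.55}, {"tx": 0, "ty": 0.001, "tz": -0.26, "ax": 0, "ay": 0, "az": 0, "grip": 0.55}]}}

```text
clock: 6.0
tool_pos: [0.5634, -0.0499, 0.2072]
tool_rot: [0.115, 3.128, -0.005]
contact_force: [0.8, 0.3, -0.1]
finger_gap: 0.0467
```

Run:
```python
from h import *
row([.5474,.1763,.13],176)
snap('wrist','w4')
snap('top','tp3',(80,150,480,310),2)
```

```text
t 6.0 p [ 0.5634 -0.0499  0.2072] yaw(y) 85.8 z [ 0.011 -0.004 -1.   ] gap 0.0467 F [ 0.8  0.3 -0.1] q6 -0.25
xhead 175.8 row {'tx': np.float64(0.0667), 'ty': np.float64(0.4493), 'tz': np.float64(0.1525), 'ax': np.float64(-0.0014), 'ay': np.float64(0.0054), 'az': np.float64(-0.0016)}
```

View pics/w4.png

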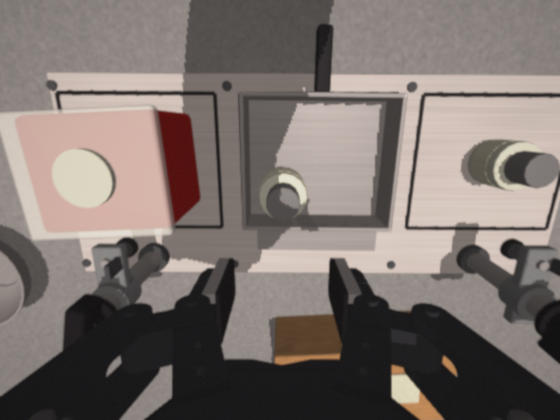

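View pics/tp3.png

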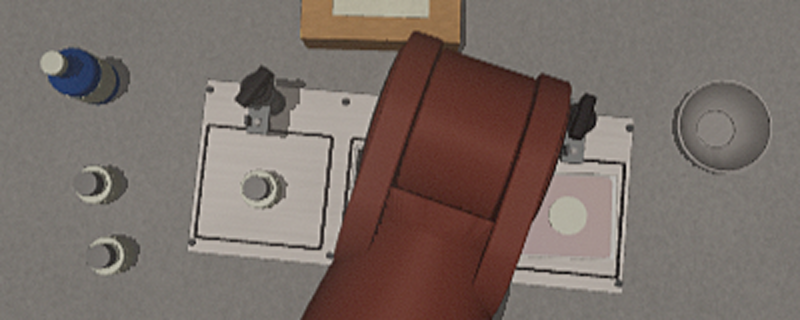

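Jar stands in the far-right pocket; cap at wrist px (284,200). The other jars have not moved. Next is the bay jar.

{"method": "play_rows", "body": {"commands": [{"tx": 0.067, "ty": 0.449, "tz": 0, "ax": 0, "ay": 0, "az": 0, "grip": 0.7}, {"tx": 0.067, "ty": 0.449, "tz": 0, "ax": 0, "ay": 0, "az": 0, "grip": 0.7}, {"tx": 0.067, "ty": 0.449, "tz": 0, "ax": 0, "ay": 0, "az": 0, "grip": 0.7}, {"tx": 0.067, "ty": 0.449, "tz": 0, "ax": 0, "ay": 0, "az": 0, "grip": 0.7}, {"tx": 0.067, "ty": 0.449, "tz": 0.15, "ax": 0, "ay": 0, "az": 0, "grip": 0.7}, {"tx": 0.067, "ty": 0.449, "tz": 0.15, "ax": 0, "ay": 0, "az": 0, "grip": 0.7}, {"tx": 0.067, "ty": 0.449, "tz": 0.15, "ax": 0, "ay": 0, "az": 0, "grip": 0.7}, {"tx": 0.067, "ty": 0.449, "tz": 0.15, "ax": 0, "ay": 0, "az": 0, "grip": 0.7}]}}

```text
clock: 6.9
tool_pos: [0.5425, 0.1771, 0.1234]
tool_rot: [-0.115, -3.138, 0.001]
contact_force: [-0.4, -0.4, 0.3]
finger_gap: 0.0599
```

Run:
```python
from h import *
row([.5474,.1763,.061],176)
C=cam('wrist');snap('wrist','w5')
print(proj('wrist',[.5474,.1763,.082],C))
```

```text
t 6.9 p [0.5425 0.1771 0.1234] yaw(y) 85.8 z [-0.002 -0.    -1.   ] gap 0.0599 F [-0.4 -0.4  0.3] q6 0.16
xhead 175.8 row {'tx': np.float64(-0.0101), 'ty': np.float64(-0.0008), 'tz': np.float64(0.1247), 'ax': np.float64(-0.0003), 'ay': np.float64(-0.0009), 'az': np.float64(-0.0016)}
[281.40461206 249.4524771 ]
```

View pics/w5.png

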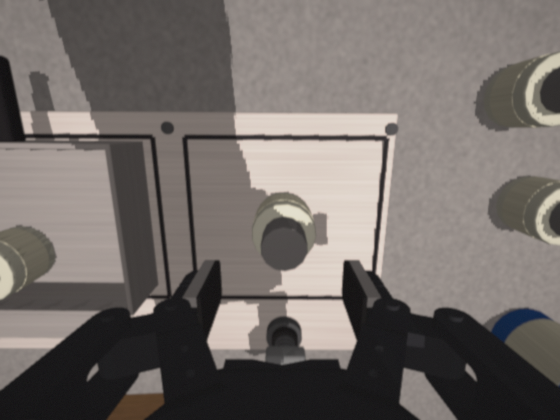

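{"method": "play_rows", "body": {"commands": [{"tx": -0.004, "ty": 0.001, "tz": 0.08, "ax": 0, "ay": 0, "az": 0, "grip": 0.7}, {"tx": -0.004, "ty": 0.001, "tz": 0.124, "ax": 0, "ay": 0, "az": 0, "grip": 0.7}, {"tx": -0.004, "ty": 0.001, "tz": 0.124, "ax": 0, "ay": 0, "az": 0, "grip": 0.7}, {"tx": -0.004, "ty": 0.001, "tz": 0.124, "ax": 0, "ay": 0, "az": 0, "grip": 0.2}, {"tx": -0.004, "ty": 0.001, "tz": 0.124, "ax": 0, "ay": 0, "az": 0, "grip": 0.2}, {"tx": -0.004, "ty": 0.001, "tz": 0.124, "ax": 0, "ay": 0, "az": 0, "grip": 0.2}, {"tx": -0.004, "ty": 0.001, "tz": 0.124, "ax": 0, "ay": 0, "az": 0, "grip": 0.2}, {"tx": -0.004, "ty": 0.001, "tz": 0.124, "ax": 0, "ay": 0, "az": 0, "grip": 0.2}]}}

```text
clock: 7.75
tool_pos: [0.5471, 0.1777, 0.0645]
tool_rot: [0.115, 3.135, 0.0]
contact_force: [0.5, -0.9, 7.2]
finger_gap: 0.0301
```

Run:
```python
from h import *
row([.5445,.1775,.16],176)
c=np.array([.533,-.0115]); t=np.radians(-4); Rm=np.array([[np.cos(t),-np.sin(t)],[np.sin(t),np.cos(t)]])
for q in [(.029,-.035),(-.029,-.035),(.029,.035),(-.029,.035)]: print(q,(c+Rm@q).round(4))
```

```text
t 7.75 p [0.5471 0.1777 0.0645] yaw(y) 85.78 z [ 0.004 -0.    -1.   ] gap 0.0301 F [ 0.5 -0.9  7.2] q6 0.16
xhead 175.8 row {'tx': np.float64(0.0043), 'ty': np.float64(-0.0007), 'tz': np.float64(-0.1911), 'ax': np.float64(0.0001), 'ay': np.float64(0.002), 'az': np.float64(-0.0018)}
(0.029, -0.035) [ 0.5595 -0.0484]
(-0.029, -0.035) [ 0.5016 -0.0444]
(0.029, 0.035) [0.5644 0.0214]
(-0.029, 0.035) [0.5065 0.0254]
```

{"method": "play_rows", "body": {"commands": [{"tx": 0, "ty": 0, "tz": -0.08, "ax": 0, "ay": 0, "az": 0, "grip": 0.2}, {"tx": 0, "ty": 0, "tz": -0.16, "ax": 0, "ay": 0, "az": 0, "grip": 0.2}, {"tx": 0, "ty": 0, "tz": -0.22, "ax": 0, "ay": 0, "az": 0, "grip": 0.2}, {"tx": -0.03, "ty": -0.31, "tz": -0.22, "ax": 0, "ay": 0, "az": 0, "grip": 0.2}, {"tx": -0.056, "ty": -0.31, "tz": -0.22, "ax": 0, "ay": 0, "az": 0, "grip": 0.2}, {"tx": -0.056, "ty": -0.31, "tz": -0.22, "ax": 0, "ay": 0, "az": 0, "grip": 0.2}, {"tx": -0.056, "ty": -0.31, "tz": -0.22, "ax": 0, "ay": 0, "az": 0, "grip": 0.2}, {"tx": -0.056, "ty": -0.31, "tz": -0.22, "ax": 0, "ay": 0, "az": 0, "grip": 0.2}, {"tx": -0.056, "ty": -0.31, "tz": -0.22, "ax": 0, "ay": 0, "az": 0, "grip": 0.2}]}}

```text
clock: 8.65
tool_pos: [0.5618, 0.0217, 0.1723]
tool_rot: [0.115, 3.139, 0.0]
contact_force: [-0.7, -0.1, -1.2]
finger_gap: 0.0295
```

Run:
```python
from h import *
row([.5644,.0214,.0695],176)
snap('wrist','w6')
```

```text
t 8.65 p [0.5618 0.0217 0.1723] yaw(y) 85.79 z [ 0.  0. -1.] gap 0.0295 F [-0.7 -0.1 -1.2] q6 -0.12
xhead 175.8 row {'tx': np.float64(-0.0051), 'ty': np.float64(-0.0003), 'tz': np.float64(0.2056), 'ax': np.float64(0.0001), 'ay': np.float64(0.0002), 'az': np.float64(-0.0018)}
```

View pics/w6.png

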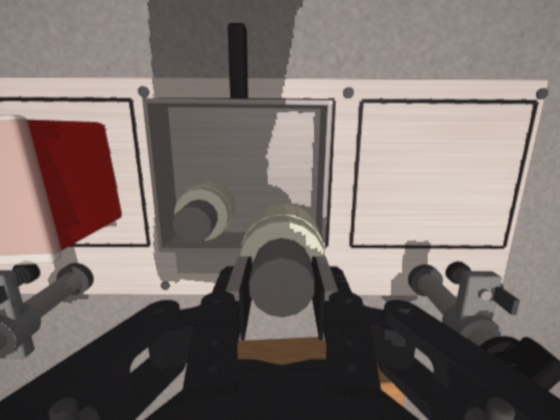

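Jar held over the far-left pocket, clear of the first jar. Lowering it.

{"method": "play_rows", "body": {"commands": [{"tx": -0.005, "ty": 0, "tz": 0.07, "ax": 0, "ay": 0, "az": 0, "grip": 0.2}, {"tx": -0.005, "ty": 0, "tz": 0.13, "ax": 0, "ay": 0, "az": 0, "grip": 0.2}, {"tx": -0.005, "ty": 0, "tz": 0.17, "ax": 0, "ay": 0, "az": 0, "grip": 0.2}, {"tx": -0.005, "ty": 0, "tz": 0.2, "ax": 0, "ay": 0, "az": 0, "grip": 0.2}, {"tx": -0.005, "ty": 0, "tz": 0.206, "ax": 0, "ay": 0, "az": 0, "grip": 0.2}, {"tx": -0.005, "ty": 0, "tz": 0.206, "ax": 0, "ay": 0, "az": 0, "grip": 0.2}]}}

```text
clock: 9.3
tool_pos: [0.5644, 0.022, 0.0691]
tool_rot: [0.113, 3.139, 0.0]
contact_force: [0.1, -0.2, -0.7]
finger_gap: 0.0298
```

Run:
```python
from h import *
row([.5644,.0214,.0685],176)
```

```text
t 9.3 p [0.5644 0.022  0.0691] yaw(y) 85.88 z [ 0.  0. -1.] gap 0.0298 F [ 0.1 -0.2 -0.7] q6 -0.12
xhead 175.9 row {'tx': np.float64(-0.0001), 'ty': np.float64(-0.0012), 'tz': np.float64(0.0011), 'ax': np.float64(0.0001), 'ay': np.float64(0.0002), 'az': np.float64(-0.001)}
```

{"method": "play_rows", "body": {"commands": [{"tx": 0, "ty": 0, "tz": 0.003, "ax": 0, "ay": 0, "az": 0, "grip": 0.2}, {"tx": 0, "ty": 0, "tz": 0.003, "ax": 0, "ay": 0, "az": 0, "grip": 0.55}, {"tx": 0, "ty": 0, "tz": 0.003, "ax": 0, "ay": 0, "az": 0, "grip": 0.55}, {"tx": 0, "ty": 0, "tz": 0.003, "ax": 0, "ay": 0, "az": 0, "grip": 0.55}, {"tx": 0, "ty": 0, "tz": -0.06, "ax": 0, "ay": 0, "az": 0, "grip": 0.55}, {"tx": 0, "ty": 0, "tz": -0.16, "ax": 0, "ay": 0, "az": 0, "grip": 0.55}, {"tx": 0, "ty": 0, "tz": -0.26, "ax": 0, "ay": 0, "az": 0, "grip": 0.55}, {"tx": 0, "ty": 0.1, "tz": -0.28, "ax": 0, "ay": 0, "az": 0, "grip": 0.55}, {"tx": 0, "ty": 0.2, "tz": -0.28, "ax": 0, "ay": 0, "az": 0, "grip": 0.55}, {"tx": 0, "ty": 0.2, "tz": -0.28, "ax": 0, "ay": 0, "az": 0, "grip": 0.55}]}}

```text
clock: 10.3
tool_pos: [0.5717, 0.1253, 0.2097]
tool_rot: [0.109, 3.138, 0.002]
contact_force: [0.1, 0.6, 1.1]
finger_gap: 0.0469
```

Run:
```python
from h import *
row([.547,.390,.12],176)
snap('wrist','w7')
snap('top','tp4',(80,150,480,310),2)
```

```text
t 10.3 p [0.5717 0.1253 0.2097] yaw(y) 86.04 z [ 0.001  0.001 -1.   ] gap 0.0469 F [0.1 0.6 1.1] q6 0.06
xhead 176.0 row {'tx': np.float64(0.0861), 'ty': np.float64(0.5245), 'tz': np.float64(0.18), 'ax': np.float64(0.0007), 'ay': np.float64(0.0007), 'az': np.float64(0.0003)}
```

View pics/w7.png

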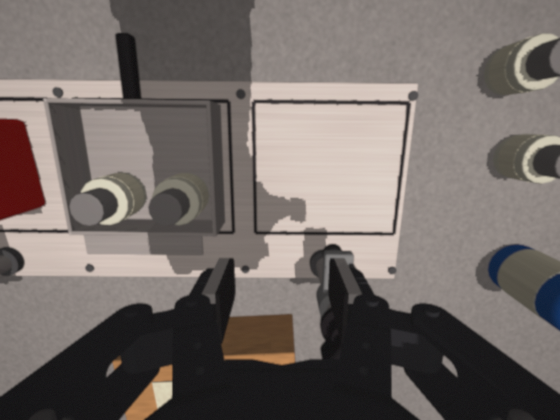

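View pics/tp4.png

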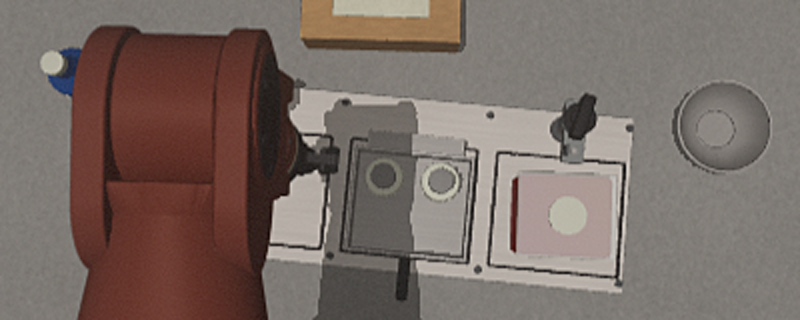

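{"method": "play_rows", "body": {"commands": [{"tx": 0.086, "ty": 0.525, "tz": 0, "ax": 0, "ay": 0, "az": 0, "grip": 0.7}, {"tx": 0.086, "ty": 0.525, "tz": 0, "ax": 0, "ay": 0, "az": 0, "grip": 0.7}, {"tx": 0.086, "ty": 0.525, "tz": 0, "ax": 0, "ay": 0, "az": 0, "grip": 0.7}, {"tx": 0.086, "ty": 0.525, "tz": 0, "ax": 0, "ay": 0, "az": 0, "grip": 0.7}, {"tx": 0.086, "ty": 0.525, "tz": 0.05, "ax": 0, "ay": 0, "az": 0, "grip": 0.7}, {"tx": 0.086, "ty": 0.525, "tz": 0.17, "ax": 0, "ay": 0, "az": 0, "grip": 0.7}, {"tx": 0.086, "ty": 0.525, "tz": 0.17, "ax": 0, "ay": 0, "az": 0, "grip": 0.7}, {"tx": 0.086, "ty": 0.525, "tz": 0.17, "ax": 0, "ay": 0, "az": 0, "grip": 0.7}, {"tx": 0.086, "ty": 0.525, "tz": 0.17, "ax": 0, "ay": 0, "az": 0, "grip": 0.7}]}}

```text
clock: 11.3
tool_pos: [0.5486, 0.3843, 0.1243]
tool_rot: [-0.117, -3.139, 0.001]
contact_force: [0.6, 0.1, 0.5]
finger_gap: 0.0599
```

Run:
```python
from h import *
row([.547,.390,.053],176)
C=cam('wrist');snap('wrist','w8')
print(proj('wrist',[.547,.390,.074],C))
```

```text
t 11.3 p [0.5486 0.3843 0.1243] yaw(y) 85.71 z [-0.    -0.001 -1.   ] gap 0.0599 F [0.6 0.1 0.5] q6 0.49
xhead 175.7 row {'tx': np.float64(0.004), 'ty': np.float64(0.0111), 'tz': np.float64(0.1425), 'ax': np.float64(-0.0002), 'ay': np.float64(-0.0), 'az': np.float64(-0.0024)}
[290.2912762  234.54396557]
```

View pics/w8.png

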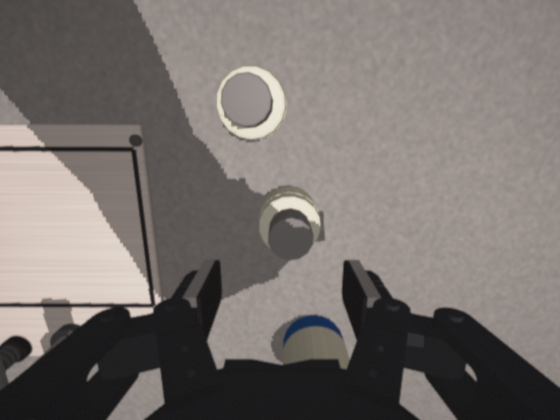

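{"method": "play_rows", "body": {"commands": [{"tx": 0.004, "ty": 0.011, "tz": 0.08, "ax": 0, "ay": 0, "az": 0, "grip": 0.7}, {"tx": 0.004, "ty": 0.011, "tz": 0.143, "ax": 0, "ay": 0, "az": 0, "grip": 0.7}, {"tx": 0.004, "ty": 0.011, "tz": 0.143, "ax": 0, "ay": 0, "az": 0, "grip": 0.7}, {"tx": 0.004, "ty": 0.011, "tz": 0.143, "ax": 0, "ay": 0, "az": 0, "grip": 0.2}, {"tx": 0.004, "ty": 0.011, "tz": 0.143, "ax": 0, "ay": 0, "az": 0, "grip": 0.2}, {"tx": 0.004, "ty": 0.011, "tz": 0.143, "ax": 0, "ay": 0, "az": 0, "grip": 0.2}, {"tx": 0.004, "ty": 0.011, "tz": 0.143, "ax": 0, "ay": 0, "az": 0, "grip": 0.2}, {"tx": 0.004, "ty": 0.011, "tz": 0.143, "ax": 0, "ay": 0, "az": 0, "grip": 0.2}]}}

```text
clock: 12.15
tool_pos: [0.5485, 0.3915, 0.0558]
tool_rot: [0.116, 3.135, 0.002]
contact_force: [-0.2, -3.3, 8.0]
finger_gap: 0.0299
```

Run:
```python
from h import *
row([.5016,-.0444,.2],176)
```

```text
t 12.15 p [0.5485 0.3915 0.0558] yaw(y) 85.76 z [ 0.005  0.001 -1.   ] gap 0.0299 F [-0.2 -3.3  8. ] q6 0.5
xhead 175.8 row {'tx': np.float64(0.0278), 'ty': np.float64(-0.876), 'tz': np.float64(-0.2899), 'ax': np.float64(0.0007), 'ay': np.float64(0.0022), 'az': np.float64(-0.002)}
```

{"method": "play_rows", "body": {"commands": [{"tx": 0, "ty": 0, "tz": -0.09, "ax": 0, "ay": 0, "az": 0, "grip": 0.2}, {"tx": 0, "ty": 0, "tz": -0.18, "ax": 0, "ay": 0, "az": 0, "grip": 0.2}, {"tx": 0, "ty": 0, "tz": -0.28, "ax": 0, "ay": 0, "az": 0, "grip": 0.2}, {"tx": 0.028, "ty": -0.876, "tz": -0.29, "ax": 0, "ay": 0, "az": 0, "grip": 0.2}, {"tx": 0.028, "ty": -0.876, "tz": -0.29, "ax": 0, "ay": 0, "az": 0, "grip": 0.2}, {"tx": 0.028, "ty": -0.876, "tz": -0.29, "ax": 0, "ay": 0, "az": 0, "grip": 0.2}, {"tx": 0.028, "ty": -0.876, "tz": -0.29, "ax": 0, "ay": 0, "az": 0, "grip": 0.2}, {"tx": 0.028, "ty": -0.876, "tz": -0.29, "ax": 0, "ay": 0, "az": 0, "grip": 0.2}, {"tx": 0.028, "ty": -0.876, "tz": -0.29, "ax": 0, "ay": 0, "az": 0, "grip": 0.2}, {"tx": 0.028, "ty": -0.876, "tz": -0.29, "ax": 0, "ay": 0, "az": 0, "grip": 0.2}]}}

```text
clock: 13.15
tool_pos: [0.5095, 0.0413, 0.1979]
tool_rot: [0.115, 3.137, -0.001]
contact_force: [1.3, -1.1, -1.6]
finger_gap: 0.0301
```

Run:
```python
from h import *
row([.5016,-.0444,.16],176)
```

```text
t 13.15 p [0.5095 0.0413 0.1979] yaw(y) 85.8 z [ 0.003 -0.001 -1.   ] gap 0.0301 F [ 1.3 -1.1 -1.6] q6 -0.1
xhead 175.8 row {'tx': np.float64(0.0035), 'ty': np.float64(-0.1721), 'tz': np.float64(0.0759), 'ax': np.float64(-0.0002), 'ay': np.float64(0.0013), 'az': np.float64(-0.0017)}
```

{"method": "play_rows", "body": {"commands": [{"tx": 0.0035, "ty": -0.172, "tz": 0, "ax": 0, "ay": 0, "az": 0, "grip": 0.2}, {"tx": 0.0035, "ty": -0.172, "tz": 0.02, "ax": 0, "ay": 0, "az": 0, "grip": 0.2}, {"tx": 0.0035, "ty": -0.172, "tz": 0.06, "ax": 0, "ay": 0, "az": 0, "grip": 0.2}, {"tx": 0.0035, "ty": -0.172, "tz": 0.076, "ax": 0, "ay": 0, "az": 0, "grip": 0.2}, {"tx": 0.0035, "ty": -0.172, "tz": 0.076, "ax": 0, "ay": 0, "az": 0, "grip": 0.2}]}}

```text
clock: 13.65
tool_pos: [0.5011, -0.042, 0.158]
tool_rot: [-0.115, -3.139, -0.001]
contact_force: [-1.4, 0.2, -0.7]
finger_gap: 0.0299
```

Run:
```python
from h import *
row([.5016,-.0444,.0685],176)
snap('wrist','w9')
```

```text
t 13.65 p [ 0.5011 -0.042   0.158 ] yaw(y) 85.8 z [-0.001  0.    -1.   ] gap 0.0299 F [-1.4  0.2 -0.7] q6 -0.27
xhead 175.8 row {'tx': np.float64(-0.0016), 'ty': np.float64(-0.0048), 'tz': np.float64(0.179), 'ax': np.float64(0.0002), 'ay': np.float64(-0.0004), 'az': np.float64(-0.0017)}
```

View pics/w9.png

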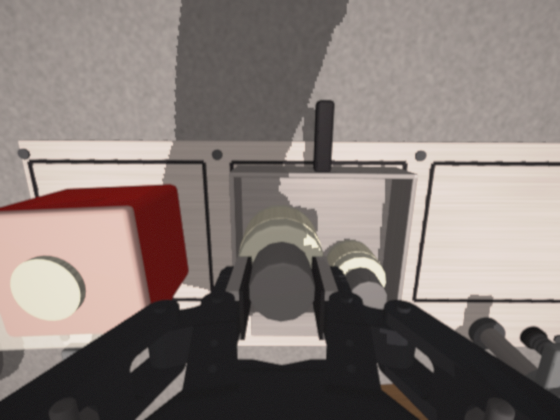

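{"method": "play_rows", "body": {"commands": [{"tx": -0.001, "ty": -0.003, "tz": 0.08, "ax": 0, "ay": 0, "az": 0, "grip": 0.2}, {"tx": -0.001, "ty": -0.003, "tz": 0.13, "ax": 0, "ay": 0, "az": 0, "grip": 0.2}, {"tx": -0.001, "ty": -0.003, "tz": 0.165, "ax": 0, "ay": 0, "az": 0, "grip": 0.2}, {"tx": -0.001, "ty": -0.003, "tz": 0.18, "ax": 0, "ay": 0, "az": 0, "grip": 0.2}, {"tx": -0.001, "ty": -0.003, "tz": 0.18, "ax": 0, "ay": 0, "az": 0, "grip": 0.2}]}}

```text
clock: 14.2
tool_pos: [0.5023, -0.0436, 0.0689]
tool_rot: [0.114, 3.139, -0.001]
contact_force: [0.4, -0.7, -1.1]
finger_gap: 0.03
```

Run:
```python
from h import *
row([.5016,-.0444,.0675],176)
```

```text
t 14.2 p [ 0.5023 -0.0436  0.0689] yaw(y) 85.85 z [ 0.001 -0.    -1.   ] gap 0.03 F [ 0.4 -0.7 -1.1] q6 -0.27
xhead 175.9 row {'tx': np.float64(0.0013), 'ty': np.float64(-0.0018), 'tz': np.float64(0.0029), 'ax': np.float64(-0.0002), 'ay': np.float64(0.0003), 'az': np.float64(-0.0012)}
```

{"method": "play_rows", "body": {"commands": [{"tx": 0, "ty": 0, "tz": 0.003, "ax": 0, "ay": 0, "az": 0, "grip": 0.2}, {"tx": 0, "ty": 0, "tz": 0.003, "ax": 0, "ay": 0, "az": 0, "grip": 0.55}, {"tx": 0, "ty": 0, "tz": 0.003, "ax": 0, "ay": 0, "az": 0, "grip": 0.55}, {"tx": 0, "ty": 0, "tz": 0.003, "ax": 0, "ay": 0, "az": 0, "grip": 0.55}, {"tx": 0, "ty": 0, "tz": -0.06, "ax": 0, "ay": 0, "az": 0, "grip": 0.55}, {"tx": 0, "ty": 0, "tz": -0.16, "ax": 0, "ay": 0, "az": 0, "grip": 0.55}, {"tx": 0, "ty": 0, "tz": -0.26, "ax": 0, "ay": 0, "az": 0, "grip": 0.55}, {"tx": 0, "ty": 0.1, "tz": -0.28, "ax": 0, "ay": 0, "az": 0, "grip": 0.55}, {"tx": 0, "ty": 0.2, "tz": -0.28, "ax": 0, "ay": 0, "az": 0, "grip": 0.55}, {"tx": 0, "ty": 0.3, "tz": -0.28, "ax": 0, "ay": 0, "az": 0, "grip": 0.55}]}}

```text
clock: 15.2
tool_pos: [0.5134, 0.106, 0.2095]
tool_rot: [0.118, 3.137, -0.0]
contact_force: [1.3, -0.3, 0.5]
finger_gap: 0.0472
```

Run:
```python
from h import *
row([.459,.367,.21],176)
snap('wrist','w10')
snap('top','tp5',(80,150,480,310),2)
```

```text
t 15.2 p [0.5134 0.106  0.2095] yaw(y) 85.7 z [ 0.002 -0.    -1.   ] gap 0.0472 F [ 1.3 -0.3  0.5] q6 0.03
xhead 175.7 row {'tx': np.float64(0.1477), 'ty': np.float64(0.5124), 'tz': np.float64(-0.0012), 'ax': np.float64(0.0), 'ay': np.float64(0.0011), 'az': np.float64(-0.0025)}
```

View pics/w10.png

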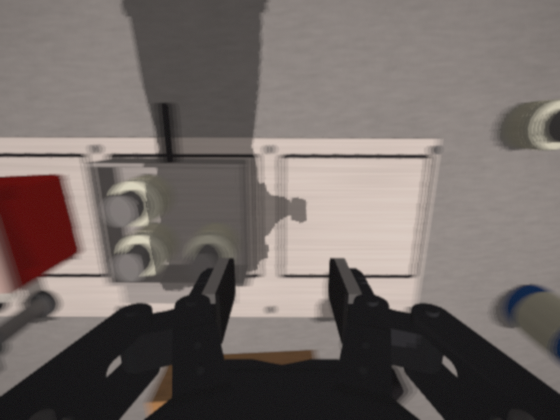

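View pics/tp5.png

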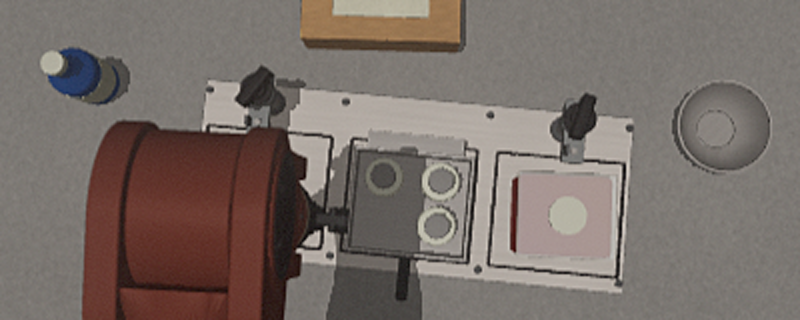

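Three jars now stand in the pan. The wrist picture is blurred because the arm was moving. Next is the last jar, near (0.459, 0.367).

{"method": "play_rows", "body": {"commands": [{"tx": 0.148, "ty": 0.512, "tz": 0, "ax": 0, "ay": 0, "az": 0, "grip": 0.7}, {"tx": 0.148, "ty": 0.512, "tz": 0, "ax": 0, "ay": 0, "az": 0, "grip": 0.7}, {"tx": 0.148, "ty": 0.512, "tz": 0, "ax": 0, "ay": 0, "az": 0, "grip": 0.7}, {"tx": 0.148, "ty": 0.512, "tz": 0, "ax": 0, "ay": 0, "az": 0, "grip": 0.7}, {"tx": 0.148, "ty": 0.512, "tz": 0, "ax": 0, "ay": 0, "az": 0, "grip": 0.7}, {"tx": 0.148, "ty": 0.512, "tz": 0.08, "ax": 0, "ay": 0, "az": 0, "grip": 0.7}, {"tx": 0.148, "ty": 0.512, "tz": 0.16, "ax": 0, "ay": 0, "az": 0, "grip": 0.7}, {"tx": 0.148, "ty": 0.512, "tz": 0.16, "ax": 0, "ay": 0, "az": 0, "grip": 0.7}, {"tx": 0.148, "ty": 0.512, "tz": 0.16, "ax": 0, "ay": 0, "az": 0, "grip": 0.7}, {"tx": 0.148, "ty": 0.512, "tz": 0.16, "ax": 0, "ay": 0, "az": 0, "grip": 0.7}]}}

```text
clock: 16.3
tool_pos: [0.4594, 0.3653, 0.131]
tool_rot: [0.117, 3.136, 0.002]
contact_force: [-0.3, 0.3, 0.4]
finger_gap: 0.0595
```

Run:
```python
from h import *
row([.459,.367,.053],176)
C=cam('wrist');snap('wrist','w11')
print(proj('wrist',[.459,.367,.074],C))
```

```text
t 16.3 p [0.4594 0.3653 0.131 ] yaw(y) 85.73 z [ 0.003  0.001 -1.   ] gap 0.0595 F [-0.3  0.3  0.4] q6 0.52
xhead 175.7 row {'tx': np.float64(0.0015), 'ty': np.float64(0.0031), 'tz': np.float64(0.1561), 'ax': np.float64(0.0007), 'ay': np.float64(0.0014), 'az': np.float64(-0.0023)}
[284.26200008 233.09279373]
```

View pics/w11.png

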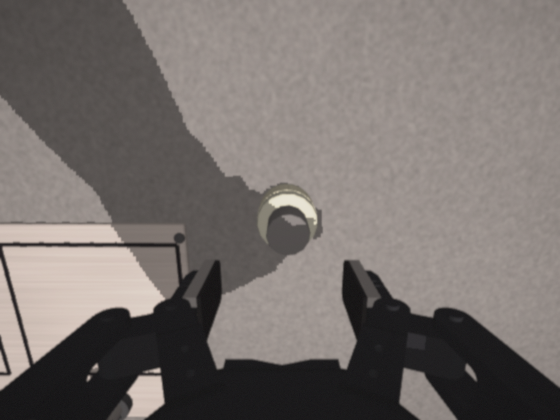

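Cap at (288,231) against a predicted (284,233). That is +y by about 2 mm.

{"method": "play_rows", "body": {"commands": [{"tx": 0.003, "ty": 0.007, "tz": 0.08, "ax": 0, "ay": 0, "az": 0, "grip": 0.7}, {"tx": 0.003, "ty": 0.007, "tz": 0.155, "ax": 0, "ay": 0, "az": 0, "grip": 0.7}, {"tx": 0.003, "ty": 0.007, "tz": 0.155, "ax": 0, "ay": 0, "az": 0, "grip": 0.7}, {"tx": 0.003, "ty": 0.007, "tz": 0.155, "ax": 0, "ay": 0, "az": 0, "grip": 0.2}, {"tx": 0.003, "ty": 0.007, "tz": 0.155, "ax": 0, "ay": 0, "az": 0, "grip": 0.2}, {"tx": 0.003, "ty": 0.007, "tz": 0.155, "ax": 0, "ay": 0, "az": 0, "grip": 0.2}, {"tx": 0.003, "ty": 0.007, "tz": 0.155, "ax": 0, "ay": 0, "az": 0, "grip": 0.2}, {"tx": 0.003, "ty": 0.007, "tz": 0.155, "ax": 0, "ay": 0, "az": 0, "grip": 0.2}]}}

```text
clock: 17.15
tool_pos: [0.4586, 0.3698, 0.0541]
tool_rot: [0.115, 3.135, 0.003]
contact_force: [-0.8, -0.5, 7.8]
finger_gap: 0.0293
```

Run:
```python
from h import *
row([.5065,.0254,.19],176)
```

```text
t 17.15 p [0.4586 0.3698 0.0541] yaw(y) 85.78 z [ 0.004  0.002 -1.   ] gap 0.0293 F [-0.8 -0.5  7.8] q6 0.53
xhead 175.8 row {'tx': np.float64(-0.1474), 'ty': np.float64(-0.6793), 'tz': np.float64(-0.2726), 'ax': np.float64(0.001), 'ay': np.float64(0.0021), 'az': np.float64(-0.0018)}
```

{"method": "play_rows", "body": {"commands": [{"tx": 0, "ty": 0, "tz": -0.09, "ax": 0, "ay": 0, "az": 0, "grip": 0.2}, {"tx": 0, "ty": 0, "tz": -0.18, "ax": 0, "ay": 0, "az": 0, "grip": 0.2}, {"tx": 0, "ty": 0, "tz": -0.27, "ax": 0, "ay": 0, "az": 0, "grip": 0.2}, {"tx": -0.147, "ty": -0.679, "tz": -0.27, "ax": 0, "ay": 0, "az": 0, "grip": 0.2}, {"tx": -0.147, "ty": -0.679, "tz": -0.27, "ax": 0, "ay": 0, "az": 0, "grip": 0.2}, {"tx": -0.147, "ty": -0.679, "tz": -0.27, "ax": 0, "ay": 0, "az": 0, "grip": 0.2}, {"tx": -0.147, "ty": -0.679, "tz": -0.27, "ax": 0, "ay": 0, "az": 0, "grip": 0.2}, {"tx": -0.147, "ty": -0.679, "tz": -0.27, "ax": 0, "ay": 0, "az": 0, "grip": 0.2}, {"tx": -0.147, "ty": -0.679, "tz": -0.27, "ax": 0, "ay": 0, "az": 0, "grip": 0.2}, {"tx": -0.147, "ty": -0.679, "tz": -0.27, "ax": 0, "ay": 0, "az": 0, "grip": 0.2}]}}

```text
clock: 18.15
tool_pos: [0.5055, 0.0227, 0.1876]
tool_rot: [0.116, 3.137, -0.001]
contact_force: [0.7, -0.0, -1.5]
finger_gap: 0.0294
```

{"method": "play_rows", "body": {"commands": [{"tx": 0, "ty": 0, "tz": 0, "ax": 0, "ay": 0, "az": 0, "grip": 0.2}, {"tx": 0, "ty": 0, "tz": 0, "ax": 0, "ay": 0, "az": 0, "grip": 0.2}]}}

```text
clock: 18.35
tool_pos: [0.5054, 0.0239, 0.187]
tool_rot: [0.12, 3.138, -0.0]
contact_force: [0.1, 0.2, -1.5]
finger_gap: 0.03
```

Run:
```python
from h import *
row([.5065,.0254,.068],176)
snap('wrist','w12')
```

```text
t 18.35 p [0.5054 0.0239 0.187 ] yaw(y) 85.63 z [ 0.002 -0.    -1.   ] gap 0.03 F [ 0.1  0.2 -1.5] q6 -0.14
xhead 175.6 row {'tx': np.float64(-0.0015), 'ty': np.float64(0.0033), 'tz': np.float64(0.2381), 'ax': np.float64(-0.0), 'ay': np.float64(0.0008), 'az': np.float64(-0.0031)}
```

View pics/w12.png

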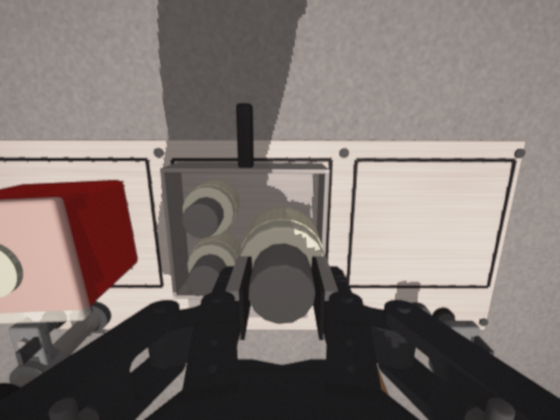

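{"method": "play_rows", "body": {"commands": [{"tx": -0.0015, "ty": 0.003, "tz": 0.1, "ax": 0, "ay": 0, "az": 0, "grip": 0.2}, {"tx": -0.0015, "ty": 0.003, "tz": 0.17, "ax": 0, "ay": 0, "az": 0, "grip": 0.2}, {"tx": -0.0015, "ty": 0.003, "tz": 0.215, "ax": 0, "ay": 0, "az": 0, "grip": 0.2}, {"tx": -0.0015, "ty": 0.003, "tz": 0.238, "ax": 0, "ay": 0, "az": 0, "grip": 0.2}, {"tx": -0.0015, "ty": 0.003, "tz": 0.238, "ax": 0, "ay": 0, "az": 0, "grip": 0.2}, {"tx": -0.0015, "ty": 0.003, "tz": 0.238, "ax": 0, "ay": 0, "az": 0, "grip": 0.2}]}}

```text
clock: 19.0
tool_pos: [0.5064, 0.0271, 0.0678]
tool_rot: [0.113, 3.138, -0.0]
contact_force: [0.1, 0.1, 0.5]
finger_gap: 0.0298
```

Run:
```python
from h import *
row([.5065,.0254,.066],176)
```

```text
t 19.0 p [0.5064 0.0271 0.0678] yaw(y) 85.87 z [ 0.001 -0.    -1.   ] gap 0.0298 F [0.1 0.1 0.5] q6 -0.13
xhead 175.9 row {'tx': np.float64(-0.0004), 'ty': np.float64(-0.0035), 'tz': np.float64(0.0037), 'ax': np.float64(-0.0001), 'ay': np.float64(0.0006), 'az': np.float64(-0.0011)}
```

Release, lift, and back off toward the robot and the handle.

{"method": "play_rows", "body": {"commands": [{"tx": 0, "ty": 0, "tz": 0.003, "ax": 0, "ay": 0, "az": 0, "grip": 0.2}, {"tx": 0, "ty": 0, "tz": 0.003, "ax": 0, "ay": 0, "az": 0, "grip": 0.55}, {"tx": 0, "ty": 0, "tz": 0.003, "ax": 0, "ay": 0, "az": 0, "grip": 0.55}, {"tx": 0, "ty": 0, "tz": 0.003, "ax": 0, "ay": 0, "az": 0, "grip": 0.55}, {"tx": 0, "ty": 0, "tz": -0.06, "ax": 0, "ay": 0, "az": 0, "grip": 0.55}, {"tx": 0, "ty": 0, "tz": -0.16, "ax": 0, "ay": 0, "az": 0, "grip": 0.55}, {"tx": 0, "ty": 0, "tz": -0.22, "ax": 0, "ay": 0, "az": 0, "grip": 0.55}, {"tx": 0.14, "ty": -0.06, "tz": -0.22, "ax": 0, "ay": 0, "az": 0, "grip": 0.55}, {"tx": 0.14, "ty": -0.06, "tz": -0.22, "ax": 0, "ay": 0, "az": 0, "grip": 0.55}, {"tx": 0.14, "ty": -0.06, "tz": -0.22, "ax": 0, "ay": 0, "az": 0, "grip": 0.55}]}}

```text
clock: 20.0
tool_pos: [0.4322, 0.0011, 0.1772]
tool_rot: [0.117, 3.139, -0.001]
contact_force: [0.8, 0.3, 0.2]
finger_gap: 0.0471
```

{"method": "play_rows", "body": {"commands": [{"tx": 0, "ty": 0, "tz": 0, "ax": 0, "ay": 0, "az": 0, "grip": 0.45}, {"tx": 0, "ty": 0, "tz": 0, "ax": 0, "ay": 0, "az": 0, "grip": 0.45}]}}

```text
clock: 20.2
tool_pos: [0.4344, 0.0017, 0.1769]
tool_rot: [0.116, 3.139, -0.0]
contact_force: [0.3, 0.1, 0.5]
finger_gap: 0.0385
```

Run:
```python
from h import *
h=np.array([.533,-.0115])-.096*np.array([np.cos(np.radians(-4)),np.sin(np.radians(-4))]); print(h)
row([*h,.1],176)
C=cam('wrist');snap('wrist','w13')
print(proj('wrist',[*h,.053],C))
snap('top','tp6',(80,150,480,310),2)
```

```text
[ 0.43723385 -0.00480338]
t 20.2 p [0.4344 0.0017 0.1769] yaw(y) 85.79 z [ 0.001 -0.    -1.   ] gap 0.0385 F [0.3 0.1 0.5] q6 -0.23
xhead 175.8 row {'tx': np.float64(-0.0065), 'ty': np.float64(-0.0125), 'tz': np.float64(0.1538), 'ax': np.float64(-0.0), 'ay': np.float64(0.0003), 'az': np.float64(-0.0018)}
[274.86146931 212.82654909]
```

View pics/w13.png

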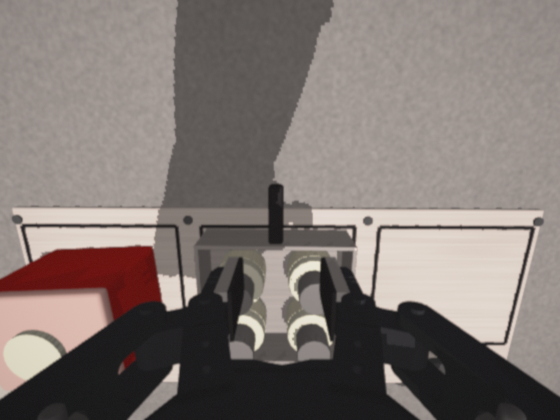

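View pics/tp6.png

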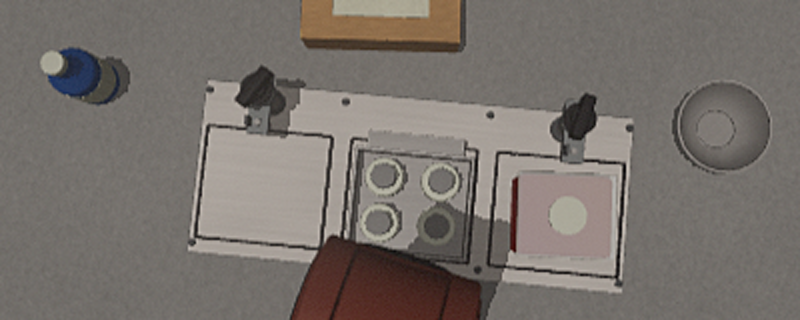

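All four jars are upright in the pan at the mark. The handle is at wrist px (276,213), predicted (275,213). Gripping the handle.

{"method": "play_rows", "body": {"commands": [{"tx": -0.006, "ty": -0.012, "tz": 0.1, "ax": 0, "ay": 0, "az": 0, "grip": 0.45}, {"tx": -0.006, "ty": -0.012, "tz": 0.19, "ax": 0, "ay": 0, "az": 0, "grip": 0.45}, {"tx": -0.006, "ty": -0.012, "tz": 0.25, "ax": 0, "ay": 0, "az": 0, "grip": 0.45}, {"tx": -0.006, "ty": -0.012, "tz": 0.298, "ax": 0, "ay": 0, "az": 0, "grip": 0.45}, {"tx": -0.006, "ty": -0.012, "tz": 0.298, "ax": 0, "ay": 0, "az": 0, "grip": 0.45}, {"tx": -0.006, "ty": -0.012, "tz": 0.298, "ax": 0, "ay": 0, "az": 0, "grip": 0.05}, {"tx": -0.006, "ty": -0.012, "tz": 0.298, "ax": 0, "ay": 0, "az": 0, "grip": 0.05}, {"tx": -0.006, "ty": -0.012, "tz": 0.298, "ax": 0, "ay": 0, "az": 0, "grip": 0.05}, {"tx": -0.006, "ty": -0.012, "tz": 0.298, "ax": 0, "ay": 0, "az": 0, "grip": 0.05}], "squeeze": 60}}

```text
clock: 21.2
tool_pos: [0.4375, -0.0048, 0.0295]
tool_rot: [0.115, 3.137, -0.001]
contact_force: [-2.3, 1.1, 7.4]
finger_gap: 0.013
```

Run:
```python
from h import *
t=np.radians(-4.45); x=np.array([np.cos(t),np.sin(t)])
L=np.array([.5522,.179]); 
row([*(L-.096*x),.0285],175.6)
C=cam('wrist');snap('wrist','w14')
print('pan est', )
```

```text
t 21.2 p [ 0.4375 -0.0048  0.0295] yaw(y) 85.79 z [ 0.002 -0.001 -1.   ] gap 0.013 F [-2.3  1.1  7.4] q6 -0.24
xhead 175.8 row {'tx': np.float64(-0.0098), 'ty': np.float64(0.3843), 'tz': np.float64(0.0018), 'ax': np.float64(-0.0003), 'ay': np.float64(0.0011), 'az': np.float64(0.0016)}
pan est
```

View pics/w14.png

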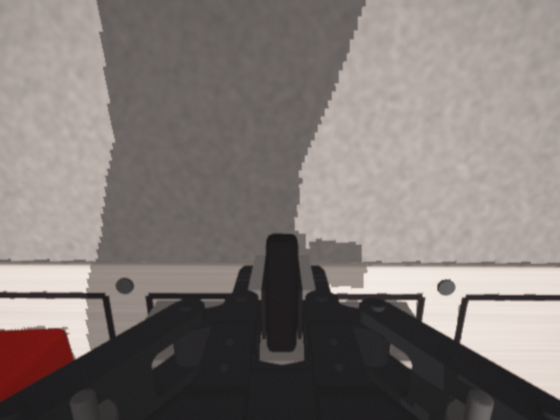

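{"method": "play_rows", "body": {"commands": [{"tx": 0, "ty": 0.01, "tz": 0, "ax": 0, "ay": 0, "az": 0, "grip": 0.05}, {"tx": -0.001, "ty": 0.025, "tz": 0, "ax": 0, "ay": 0, "az": 0, "grip": 0.05}, {"tx": -0.001, "ty": 0.045, "tz": 0, "ax": 0, "ay": 0, "az": 0, "grip": 0.05}, {"tx": -0.002, "ty": 0.07, "tz": 0, "ax": 0, "ay": 0, "az": 0, "grip": 0.05}, {"tx": -0.003, "ty": 0.1, "tz": 0, "ax": 0, "ay": 0, "az": 0, "grip": 0.05}, {"tx": -0.004, "ty": 0.13, "tz": 0, "ax": 0, "ay": 0, "az": 0, "grip": 0.05}, {"tx": -0.004, "ty": 0.155, "tz": 0, "ax": 0, "ay": 0, "az": 0, "grip": 0.05}, {"tx": -0.005, "ty": 0.175, "tz": 0, "ax": 0, "ay": 0, "az": 0, "grip": 0.05}, {"tx": -0.005, "ty": 0.19, "tz": 0, "ax": 0, "ay": 0, "az": 0, "grip": 0.05}, {"tx": -0.005, "ty": 0.19, "tz": 0, "ax": 0, "ay": 0, "az": 0, "grip": 0.05}]}}

```text
clock: 22.25
tool_pos: [0.4475, 0.0902, 0.0295]
tool_rot: [0.115, 3.136, -0.001]
contact_force: [0.5, 1.3, 6.5]
finger_gap: 0.0131
```

Run:
```python
from h import *
t=np.radians(-4.45); x=np.array([np.cos(t),np.sin(t)])
L=np.array([.5522,.179]); 
row([*(L-.096*x),.0295],175.6)
C=cam('wrist');snap('wrist','w15')
snap('top','tp7',(80,150,480,310),2)
```

```text
t 22.25 p [0.4475 0.0902 0.0295] yaw(y) 85.8 z [ 0.003 -0.001 -1.   ] gap 0.0131 F [0.5 1.3 6.5] q6 -0.02
xhead 175.8 row {'tx': np.float64(-0.0039), 'ty': np.float64(0.1932), 'tz': np.float64(-0.0001), 'ax': np.float64(-0.0002), 'ay': np.float64(0.0016), 'az': np.float64(0.0017)}
```

View pics/w15.png

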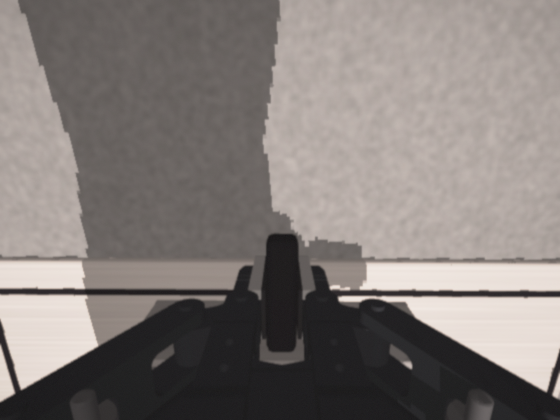

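View pics/tp7.png

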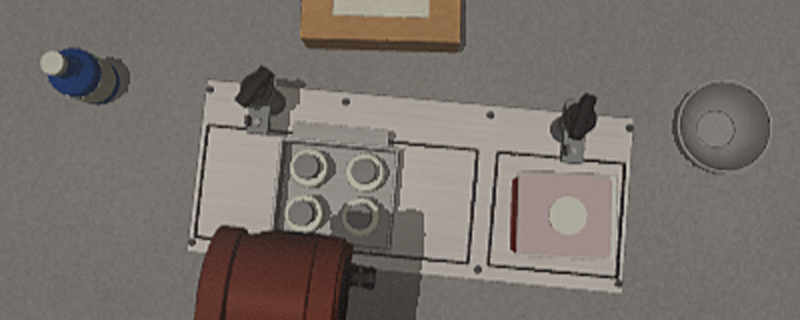

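The pan slides square with the jars upright; second half now.

{"method": "play_rows", "body": {"commands": [{"tx": 0, "ty": 0.01, "tz": 0, "ax": 0, "ay": 0, "az": 0, "grip": 0.05}, {"tx": -0.001, "ty": 0.025, "tz": 0, "ax": 0, "ay": 0, "az": 0, "grip": 0.05}, {"tx": -0.001, "ty": 0.045, "tz": 0, "ax": 0, "ay": 0, "az": 0, "grip": 0.05}, {"tx": -0.002, "ty": 0.07, "tz": 0, "ax": 0, "ay": 0, "az": 0, "grip": 0.05}, {"tx": -0.003, "ty": 0.1, "tz": 0, "ax": 0, "ay": 0, "az": 0, "grip": 0.05}, {"tx": -0.004, "ty": 0.13, "tz": 0, "ax": 0, "ay": 0, "az": 0, "grip": 0.05}, {"tx": -0.004, "ty": 0.155, "tz": 0, "ax": 0, "ay": 0, "az": 0, "grip": 0.05}, {"tx": -0.004, "ty": 0.175, "tz": 0, "ax": 0, "ay": 0, "az": 0, "grip": 0.05}, {"tx": -0.004, "ty": 0.193, "tz": 0, "ax": 0, "ay": 0, "az": 0, "grip": 0.05}, {"tx": -0.004, "ty": 0.193, "tz": 0, "ax": 0, "ay": 0, "az": 0, "grip": 0.05}]}}

```text
clock: 23.35
tool_pos: [0.4566, 0.1865, 0.0295]
tool_rot: [0.115, 3.136, 0.0]
contact_force: [0.5, 0.5, 5.4]
finger_gap: 0.0128
```

Run:
```python
from h import *
t=np.radians(-4.45); x=np.array([np.cos(t),np.sin(t)])
L=np.array([.5522,.179]); 
row([*(L-.096*x),.0295],175.6)
snap('side','sd1',(190,100,340,330),2.6)
snap('top','tp8',(160,170,280,310),4.2)
```

```text
t 23.35 p [0.4566 0.1865 0.0295] yaw(y) 85.79 z [ 0.003 -0.    -1.   ] gap 0.0128 F [0.5 0.5 5.4] q6 0.2
xhead 175.8 row {'tx': np.float64(0.0002), 'ty': np.float64(-0.0002), 'tz': np.float64(-0.0), 'ax': np.float64(0.0001), 'ay': np.float64(0.0016), 'az': np.float64(0.0016)}
```

View pics/sd1.png

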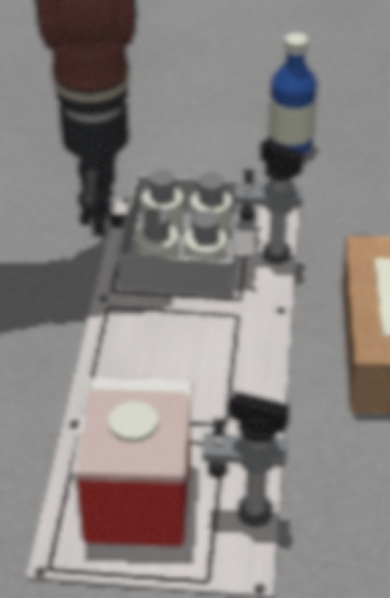

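View pics/tp8.png

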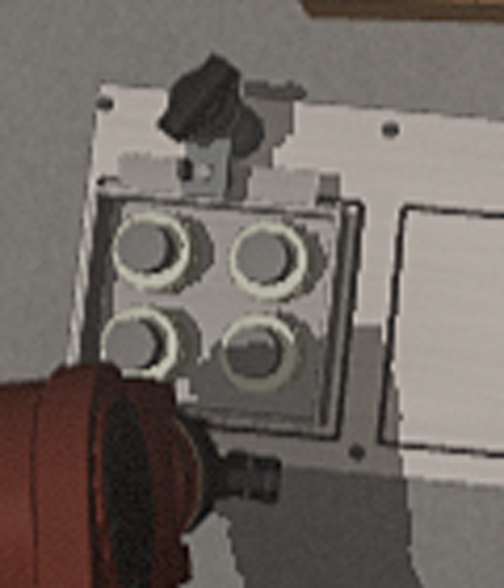

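Run:
```python
from h import *
C=cam('top');t=np.radians(-4.45); Rm=np.array([[np.cos(t),-np.sin(t)],[np.sin(t),np.cos(t)]]); L=np.array([.5522,.179])
for q in [(.065,.075),(.065,-.075),(-.065,-.075),(.086,.06),(.086,-.06),(.065,-.06)]:
    u=proj('top',[*(L+Rm@q),.058],C); print(q,((u+.38-[160,170])*4.2).round(0))
for q in [(.073,-.082),(-.073,-.082)]:
    u=proj('top',[*(L+Rm@q),.008],C); print('outl',q,((u+.38-[160,170])*4.2).round(0))
```

```text
(0.065, 0.075) [ 93. 184.]
(0.065, -0.075) [342. 207.]
(-0.065, -0.075) [319. 426.]
(0.086, 0.06) [122. 152.]
(0.086, -0.06) [321. 170.]
(0.065, -0.06) [317. 205.]
outl (0.073, -0.082) [362. 203.]
outl (-0.073, -0.082) [339. 439.]
```

Measured pan corners match the ideal bay pose to about 2 mm: far right (345,207) against (342,207), near right (322,425) against (319,426). Releasing.

{"method": "play_rows", "body": {"commands": [{"tx": 0, "ty": 0, "tz": 0, "ax": 0, "ay": 0, "az": 0, "grip": 0.45}, {"tx": 0, "ty": 0, "tz": 0, "ax": 0, "ay": 0, "az": 0, "grip": 0.45}, {"tx": 0, "ty": 0, "tz": 0, "ax": 0, "ay": 0, "az": 0, "grip": 0.45}, {"tx": 0, "ty": 0, "tz": -0.04, "ax": 0, "ay": 0, "az": 0, "grip": 0.45}, {"tx": 0, "ty": 0, "tz": -0.12, "ax": 0, "ay": 0, "az": 0, "grip": 0.45}, {"tx": 0, "ty": 0, "tz": -0.22, "ax": 0, "ay": 0, "az": 0, "grip": 0.45}, {"tx": 0, "ty": 0, "tz": -0.32, "ax": 0, "ay": 0, "az": 0, "grip": 0.45}, {"tx": 0, "ty": 0, "tz": -0.42, "ax": 0, "ay": 0, "az": 0, "grip": 0.45}, {"tx": 0, "ty": 0, "tz": -0.46, "ax": 0, "ay": 0, "az": 0, "grip": 0.45}, {"tx": 0, "ty": 0, "tz": -0.46, "ax": 0, "ay": 0, "az": 0, "grip": 0.45}]}}

```text
clock: 24.45
tool_pos: [0.4564, 0.1862, 0.2615]
tool_rot: [0.115, 3.134, 0.001]
contact_force: [0.2, 0.5, 0.1]
finger_gap: 0.0385
```

Run:
```python
from h import *
t=np.radians(-4.45); x=np.array([np.cos(t),np.sin(t)]); L=np.array([.5522,.179]); k=L+.11*x; print(k)
row([*k,.25],175.6)
C=cam('wrist');snap('wrist','w16'); print(proj('wrist',[*k,.163],C))
snap('top','tp9',(160,170,280,310),4.2)
```

```text
[0.6618684 0.1704652]
t 24.45 p [0.4564 0.1862 0.2615] yaw(y) 85.78 z [ 0.006  0.001 -1.   ] gap 0.0385 F [0.2 0.5 0.1] q6 0.2
xhead 175.8 row {'tx': np.float64(-0.4119), 'ty': np.float64(-0.0013), 'tz': np.float64(0.0253), 'ax': np.float64(0.0005), 'ay': np.float64(0.0027), 'az': np.float64(0.0015)}
[280.99678386 412.74297325]
```

View pics/w16.png

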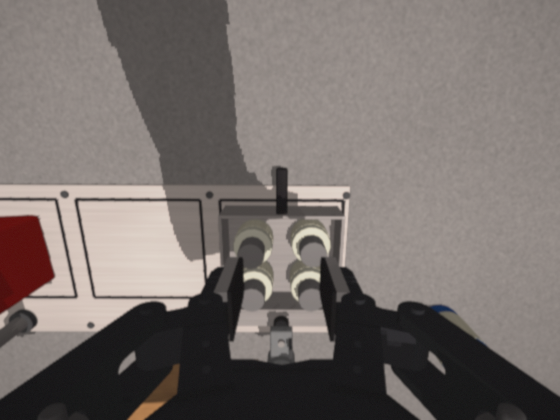

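View pics/tp9.png

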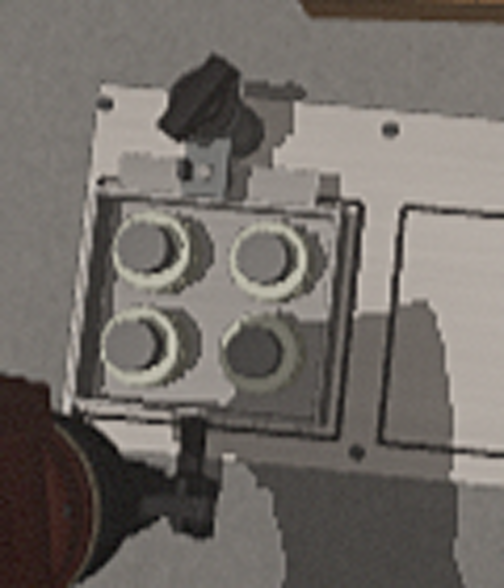

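The pan is released and square in the bay. Next, move over the left knob to see the wing's angle.

{"method": "play_rows", "body": {"commands": [{"tx": -0.412, "ty": -0.001, "tz": 0.02, "ax": 0, "ay": 0, "az": 0, "grip": 0.6}, {"tx": -0.412, "ty": -0.001, "tz": 0.02, "ax": 0, "ay": 0, "az": 0, "grip": 0.6}, {"tx": -0.412, "ty": -0.001, "tz": 0.02, "ax": 0, "ay": 0, "az": 0, "grip": 0.6}, {"tx": -0.412, "ty": -0.001, "tz": 0.02, "ax": 0, "ay": 0, "az": 0, "grip": 0.6}, {"tx": -0.412, "ty": -0.001, "tz": 0.02, "ax": 0, "ay": 0, "az": 0, "grip": 0.6}, {"tx": -0.412, "ty": -0.001, "tz": 0.02, "ax": 0, "ay": 0, "az": 0, "grip": 0.6}, {"tx": -0.412, "ty": -0.001, "tz": 0.02, "ax": 0, "ay": 0, "az": 0, "grip": 0.6}]}}

```text
clock: 25.25
tool_pos: [0.6592, 0.1707, 0.2472]
tool_rot: [-0.115, -3.138, 0.0]
contact_force: [-0.3, 0.7, -0.1]
finger_gap: 0.0517
```

Run:
```python
from h import *
k=[0.6618684,0.1704652]
row([*k,.2],143)
C=cam('wrist');im=snap('wrist','w17'); print(proj('wrist',[*k,.163],C))
a=np.radians(-37)
for s in (-1,1): print(proj('wrist',[k[0]+s*.026*np.cos(a),k[1]+s*.026*np.sin(a),.163],C))
```

```text
t 25.25 p [0.6592 0.1707 0.2472] yaw(y) 85.8 z [-0.002 -0.    -1.   ] gap 0.0517 F [-0.3  0.7 -0.1] q6 0.14
xhead 175.8 row {'tx': np.float64(-0.0054), 'ty': np.float64(-0.0), 'tz': np.float64(0.0943), 'ax': np.float64(-0.0003), 'ay': np.float64(-0.0007), 'az': np.float64(0.2733)}
[281.87925013 225.82431998]
[300.50980546 198.29884092]
[264.16861977 251.99066748]
```

View pics/w17.png

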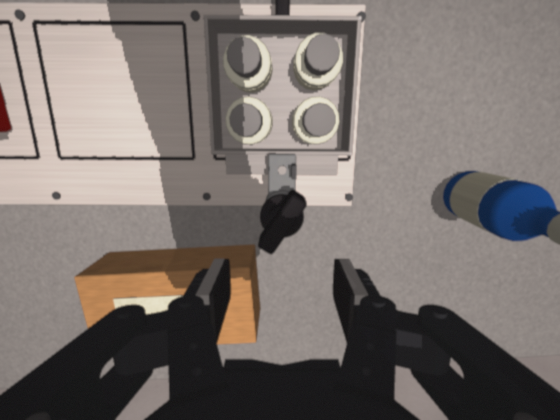

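The wing runs from (300,197) to (267,247), a heading of about -37.5°, and its centre is near (0.660, 0.171). I'll wind the tool back so the whole turn fits in one grasp.

{"method": "play_rows", "body": {"commands": [{"tx": 0, "ty": 0, "tz": 0, "ax": 0, "ay": 0, "az": -0.6, "grip": 0.6}, {"tx": 0, "ty": 0, "tz": 0, "ax": 0, "ay": 0, "az": -0.6, "grip": 0.6}, {"tx": 0, "ty": 0, "tz": 0, "ax": 0, "ay": 0, "az": -0.6, "grip": 0.6}, {"tx": 0, "ty": 0, "tz": 0, "ax": 0, "ay": 0, "az": -0.6, "grip": 0.6}, {"tx": 0, "ty": 0, "tz": 0, "ax": 0, "ay": 0, "az": -0.6, "grip": 0.6}, {"tx": 0, "ty": 0, "tz": 0, "ax": 0, "ay": 0, "az": -0.6, "grip": 0.6}, {"tx": 0, "ty": 0, "tz": 0, "ax": 0, "ay": 0, "az": -0.6, "grip": 0.6}, {"tx": 0, "ty": 0, "tz": 0, "ax": 0, "ay": 0, "az": -0.6, "grip": 0.6}, {"tx": 0, "ty": 0, "tz": 0, "ax": 0, "ay": 0, "az": -0.6, "grip": 0.6}]}}

```text
clock: 26.2
tool_pos: [0.6592, 0.171, 0.2498]
tool_rot: [-1.759, 2.6, -0.002]
contact_force: [-0.6, 0.2, 0.0]
finger_gap: 0.051
```

Run:
```python
from h import *
row([.6605,.171,.18],-37.5)
```

```text
t 26.2 p [0.6592 0.171  0.2498] yaw(y) 158.15 z [ 0.002  0.    -1.   ] gap 0.051 F [-0.6  0.2  0. ] q6 -1.13
xhead -111.8 row {'tx': np.float64(-0.0008), 'ty': np.float64(-0.0021), 'tz': np.float64(0.1397), 'ax': np.float64(-0.0012), 'ay': np.float64(-0.0003), 'az': np.float64(-0.6196)}
```

{"method": "play_rows", "body": {"commands": [{"tx": 0, "ty": 0, "tz": 0, "ax": 0, "ay": 0, "az": -0.62, "grip": 0.6}, {"tx": 0, "ty": 0, "tz": 0, "ax": 0, "ay": 0, "az": -0.62, "grip": 0.6}, {"tx": 0, "ty": 0, "tz": 0, "ax": 0, "ay": 0, "az": -0.62, "grip": 0.6}, {"tx": 0, "ty": 0, "tz": 0, "ax": 0, "ay": 0, "az": -0.62, "grip": 0.6}, {"tx": 0, "ty": 0, "tz": 0, "ax": 0, "ay": 0, "az": -0.62, "grip": 0.6}, {"tx": 0, "ty": 0, "tz": 0, "ax": 0, "ay": 0, "az": -0.62, "grip": 0.6}, {"tx": 0, "ty": 0, "tz": 0, "ax": 0, "ay": 0, "az": -0.62, "grip": 0.6}, {"tx": 0, "ty": 0, "tz": 0, "ax": 0, "ay": 0, "az": -0.62, "grip": 0.6}, {"tx": 0, "ty": 0, "tz": 0, "ax": 0, "ay": 0, "az": -0.62, "grip": 0.6}, {"tx": 0, "ty": 0, "tz": 0, "ax": 0, "ay": 0, "az": -0.62, "grip": 0.6}]}}

```text
clock: 27.2
tool_pos: [0.6594, 0.171, 0.2496]
tool_rot: [-2.972, 1.015, -0.003]
contact_force: [-0.0, -0.5, -0.2]
finger_gap: 0.0511
```

Run:
```python
from h import *
row([.6605,.171,.134],-37.5)
C=cam('wrist');im=snap('wrist','w18'); print(proj('wrist',[.6605,.171,.163],C))
```

```text
t 27.2 p [0.6594 0.171  0.2496] yaw(y) -127.69 z [ 0.002  0.    -1.   ] gap 0.0511 F [-0.  -0.5 -0.2] q6 -2.42
xhead -37.7 row {'tx': np.float64(0.0013), 'ty': np.float64(-0.0011), 'tz': np.float64(0.2312), 'ax': np.float64(-0.0007), 'ay': np.float64(-0.0008), 'az': np.float64(-0.0016)}
[280.48819311 221.95502758]
```

View pics/w18.png

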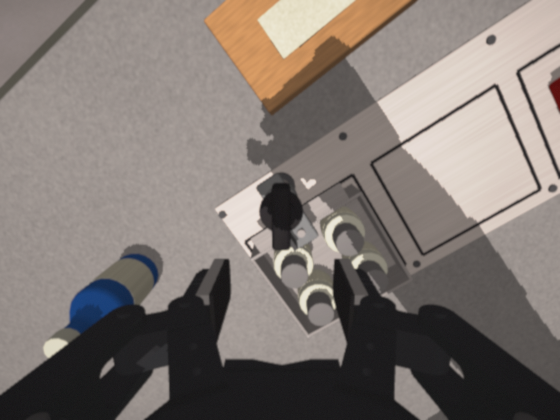

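The wing is vertical in the picture at column 281, so it lines up with the jaws. Descending and pinching.

{"method": "play_rows", "body": {"commands": [{"tx": 0.001, "ty": 0, "tz": 0.09, "ax": 0, "ay": 0, "az": 0, "grip": 0.6}, {"tx": 0.001, "ty": 0, "tz": 0.15, "ax": 0, "ay": 0, "az": 0, "grip": 0.6}, {"tx": 0.001, "ty": 0, "tz": 0.2, "ax": 0, "ay": 0, "az": 0, "grip": 0.6}, {"tx": 0.001, "ty": 0, "tz": 0.221, "ax": 0, "ay": 0, "az": 0, "grip": 0.6}, {"tx": 0.001, "ty": 0, "tz": 0.221, "ax": 0, "ay": 0, "az": 0, "grip": 0.6}, {"tx": 0.001, "ty": 0, "tz": 0.221, "ax": 0, "ay": 0, "az": 0, "grip": 0.05}, {"tx": 0.001, "ty": 0, "tz": 0.221, "ax": 0, "ay": 0, "az": 0, "grip": 0.05}, {"tx": 0.001, "ty": 0, "tz": 0.221, "ax": 0, "ay": 0, "az": 0, "grip": 0.05}, {"tx": 0.001, "ty": 0, "tz": 0.221, "ax": 0, "ay": 0, "az": 0, "grip": 0.05}, {"tx": 0.001, "ty": 0, "tz": 0.221, "ax": 0, "ay": 0, "az": 0, "grip": 0.05}], "squeeze": 60}}

```text
clock: 28.25
tool_pos: [0.6617, 0.1702, 0.1394]
tool_rot: [-2.971, 1.018, -0.004]
contact_force: [-1.4, -0.3, 7.1]
finger_gap: 0.0139
```

Run:
```python
from h import *
o,m=st(); print(o['torque'])
snap('side','sd2',(200,100,340,240),4.2)
```

```text
t 28.25 p [0.6617 0.1702 0.1394] yaw(y) -127.82 z [ 0.003  0.    -1.   ] gap 0.0139 F [-1.4 -0.3  7.1] q6 -2.42
[-0.11455129  0.31454078  0.06982338]
```

View pics/sd2.png

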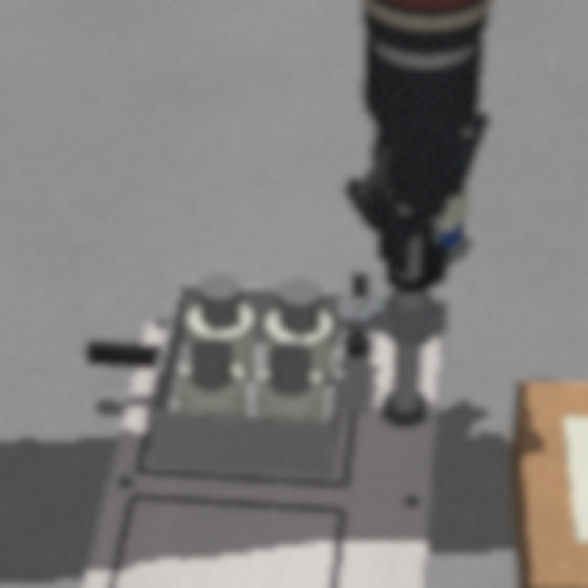

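{"method": "play_rows", "body": {"commands": [{"tx": 0, "ty": 0, "tz": 0, "ax": 0, "ay": 0, "az": 0.05, "grip": 0.05}, {"tx": 0, "ty": 0, "tz": 0, "ax": 0, "ay": 0, "az": 0.1, "grip": 0.05}, {"tx": 0, "ty": 0, "tz": 0, "ax": 0, "ay": 0, "az": 0.16, "grip": 0.05}, {"tx": 0, "ty": 0, "tz": 0, "ax": 0, "ay": 0, "az": 0.22, "grip": 0.05}, {"tx": 0, "ty": 0, "tz": 0, "ax": 0, "ay": 0, "az": 0.28, "grip": 0.05}, {"tx": 0, "ty": 0, "tz": 0, "ax": 0, "ay": 0, "az": 0.34, "grip": 0.05}, {"tx": 0, "ty": 0, "tz": 0, "ax": 0, "ay": 0, "az": 0.4, "grip": 0.05}, {"tx": 0, "ty": 0, "tz": 0, "ax": 0, "ay": 0, "az": 0.46, "grip": 0.05}, {"tx": 0, "ty": 0, "tz": 0, "ax": 0, "ay": 0, "az": 0.5, "grip": 0.05}, {"tx": 0, "ty": 0, "tz": 0, "ax": 0, "ay": 0, "az": 0.5, "grip": 0.05}]}}

```text
clock: 29.3
tool_pos: [0.6612, 0.17, 0.1394]
tool_rot: [-2.06, 2.37, -0.002]
contact_force: [-4.0, -0.9, 8.5]
finger_gap: 0.0137
```

Run:
```python
from h import *
o,m=st(); print(o['torque'])
snap('side','sd3',(200,100,340,240),4.2)
```

```text
t 29.3 p [0.6612 0.17   0.1394] yaw(y) 171.99 z [ 0.002 -0.    -1.   ] gap 0.0137 F [-4.  -0.9  8.5] q6 -1.37
[-0.28928554  0.88708162 -0.10302178]
```

View pics/sd3.png

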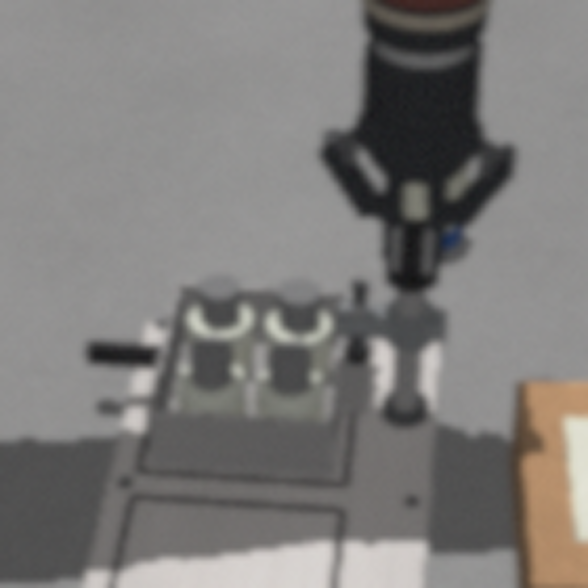

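The foot has come down, from row 345 to 353, and forces stay low. Continuing.

{"method": "play_rows", "body": {"commands": [{"tx": 0, "ty": 0, "tz": 0, "ax": 0, "ay": 0, "az": 0.06, "grip": 0.05}, {"tx": 0, "ty": 0, "tz": 0, "ax": 0, "ay": 0, "az": 0.13, "grip": 0.05}, {"tx": 0, "ty": 0, "tz": 0, "ax": 0, "ay": 0, "az": 0.2, "grip": 0.05}, {"tx": 0, "ty": 0, "tz": 0, "ax": 0, "ay": 0, "az": 0.27, "grip": 0.05}, {"tx": 0, "ty": 0, "tz": 0, "ax": 0, "ay": 0, "az": 0.34, "grip": 0.05}, {"tx": 0, "ty": 0, "tz": 0, "ax": 0, "ay": 0, "az": 0.41, "grip": 0.05}, {"tx": 0, "ty": 0, "tz": 0, "ax": 0, "ay": 0, "az": 0.48, "grip": 0.05}, {"tx": 0, "ty": 0, "tz": 0, "ax": 0, "ay": 0, "az": 0.55, "grip": 0.05}, {"tx": 0, "ty": 0, "tz": 0, "ax": 0, "ay": 0, "az": 0.6, "grip": 0.05}, {"tx": 0, "ty": 0, "tz": 0, "ax": 0, "ay": 0, "az": 0.6, "grip": 0.05}]}}

```text
clock: 30.35
tool_pos: [0.6607, 0.1704, 0.1394]
tool_rot: [-0.273, 3.129, 0.0]
contact_force: [-6.4, -0.5, 9.0]
finger_gap: 0.0139
```

{"method": "play_rows", "body": {"commands": [{"tx": 0, "ty": 0, "tz": 0, "ax": 0, "ay": 0, "az": 0.06, "grip": 0.05}, {"tx": 0, "ty": 0, "tz": 0, "ax": 0, "ay": 0, "az": 0.13, "grip": 0.05}, {"tx": 0, "ty": 0, "tz": 0, "ax": 0, "ay": 0, "az": 0.2, "grip": 0.05}, {"tx": 0, "ty": 0, "tz": 0, "ax": 0, "ay": 0, "az": 0.27, "grip": 0.05}, {"tx": 0, "ty": 0, "tz": 0, "ax": 0, "ay": 0, "az": 0.34, "grip": 0.05}, {"tx": 0, "ty": 0, "tz": 0, "ax": 0, "ay": 0, "az": 0.41, "grip": 0.05}, {"tx": 0, "ty": 0, "tz": 0, "ax": 0, "ay": 0, "az": 0.48, "grip": 0.05}, {"tx": 0, "ty": 0, "tz": 0, "ax": 0, "ay": 0, "az": 0.55, "grip": 0.05}, {"tx": 0, "ty": 0, "tz": 0, "ax": 0, "ay": 0, "az": 0.6, "grip": 0.05}, {"tx": 0, "ty": 0, "tz": 0, "ax": 0, "ay": 0, "az": 0.6, "grip": 0.05}]}}

```text
clock: 31.35
tool_pos: [0.661, 0.171, 0.1394]
tool_rot: [1.618, 2.692, 0.003]
contact_force: [-4.9, 2.8, 7.1]
finger_gap: 0.0138
```

Run:
```python
from h import *
o,m=st(); print(o['torque'],np.degrees(np.arctan2(m[1,0],m[0,0])))
snap('side','sd4',(200,100,340,240),4.2)
```

```text
t 31.35 p [0.661  0.171  0.1394] yaw(y) 28.0 z [ 0.002  0.001 -1.   ] gap 0.0138 F [-4.9  2.8  7.1] q6 1.14
[ 0.60934413  1.04047324 -0.08065315] 117.9952832107949
```

View pics/sd4.png

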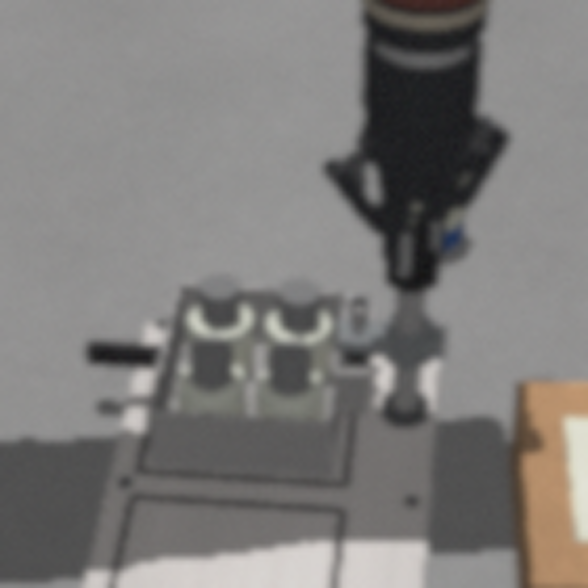

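{"method": "play_rows", "body": {"commands": [{"tx": 0, "ty": 0, "tz": 0, "ax": 0, "ay": 0, "az": 0.05, "grip": 0.05}, {"tx": 0, "ty": 0, "tz": 0, "ax": 0, "ay": 0, "az": 0.09, "grip": 0.05}, {"tx": 0, "ty": 0, "tz": 0, "ax": 0, "ay": 0, "az": 0.09, "grip": 0.05}, {"tx": 0, "ty": 0, "tz": 0, "ax": 0, "ay": 0, "az": 0.09, "grip": 0.05}, {"tx": 0, "ty": 0, "tz": 0, "ax": 0, "ay": 0, "az": 0.09, "grip": 0.6}, {"tx": 0, "ty": 0, "tz": 0, "ax": 0, "ay": 0, "az": 0.09, "grip": 0.6}, {"tx": 0, "ty": 0, "tz": 0, "ax": 0, "ay": 0, "az": 0.09, "grip": 0.6}, {"tx": 0, "ty": 0, "tz": -0.06, "ax": 0, "ay": 0, "az": 0.09, "grip": 0.6}, {"tx": 0, "ty": 0, "tz": -0.14, "ax": 0, "ay": 0, "az": 0.09, "grip": 0.6}, {"tx": 0, "ty": 0, "tz": -0.2, "ax": 0, "ay": 0, "az": 0.09, "grip": 0.6}]}}

```text
clock: 32.4
tool_pos: [0.6609, 0.1701, 0.2394]
tool_rot: [1.86, 2.531, 0.001]
contact_force: [1.1, -0.1, 0.4]
finger_gap: 0.051
```

Run:
```python
from h import *
o,m=st()
snap('side','sd5',(240,120,310,190),8)
snap('wrist','w19')
row([.5,.171,.25],86)
```

```text
t 32.4 p [0.6609 0.1701 0.2394] yaw(y) 17.38 z [ 0.001 -0.    -1.   ] gap 0.051 F [ 1.1 -0.1  0.4] q6 1.33
t 32.5 p [0.6627 0.1702 0.2429] yaw(y) 17.38 z [ 0.008  0.    -1.   ] gap 0.0513 F [0.3 0.1 0.7] q6 1.33
xhead 107.4 row {'tx': np.float64(0.0987), 'ty': np.float64(-0.3099), 'tz': np.float64(-0.0167), 'ax': np.float64(0.0037), 'ay': np.float64(0.0003), 'az': np.float64(0.1781)}
```

View pics/sd5.png

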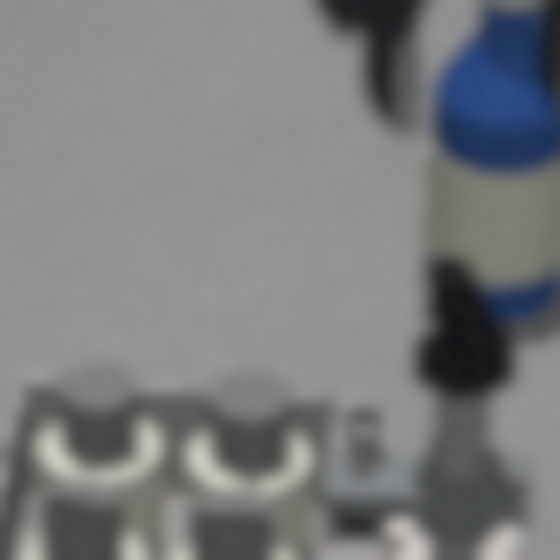

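View pics/w19.png

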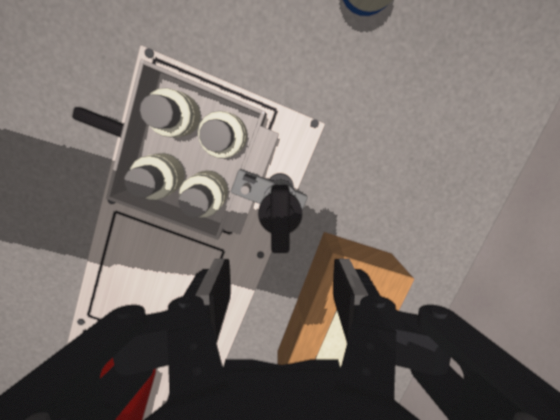

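The knob held its angle. The jars are upright and nothing else has moved. Next is a closer wrist view of stem and tab from the near side.

{"method": "play_rows", "body": {"commands": [{"tx": 0, "ty": 0, "tz": -0.02, "ax": 0, "ay": 0, "az": -0.57, "grip": 0.3}, {"tx": 0, "ty": 0, "tz": -0.02, "ax": 0, "ay": 0, "az": -0.57, "grip": 0.3}, {"tx": 0, "ty": 0, "tz": -0.02, "ax": 0, "ay": 0, "az": -0.57, "grip": 0.3}, {"tx": 0, "ty": 0, "tz": -0.02, "ax": 0, "ay": 0, "az": -0.57, "grip": 0.3}, {"tx": 0, "ty": 0, "tz": -0.02, "ax": 0, "ay": 0, "az": -0.57, "grip": 0.3}, {"tx": 0, "ty": 0, "tz": -0.02, "ax": 0, "ay": 0, "az": -0.57, "grip": 0.3}, {"tx": 0, "ty": 0, "tz": -0.02, "ax": 0, "ay": 0, "az": -0.57, "grip": 0.3}, {"tx": 0, "ty": 0, "tz": -0.02, "ax": 0, "ay": 0, "az": -0.57, "grip": 0.3}, {"tx": 0, "ty": 0, "tz": -0.02, "ax": 0, "ay": 0, "az": -0.57, "grip": 0.3}]}}

```text
clock: 33.4
tool_pos: [0.6606, 0.1701, 0.2463]
tool_rot: [-0.112, -3.139, 0.0]
contact_force: [0.1, 0.1, 0.0]
finger_gap: 0.0253
```

Run:
```python
from h import *
row([.545,.177,.14],175.6)
```

```text
t 33.4 p [0.6606 0.1701 0.2463] yaw(y) 85.9 z [-0.001 -0.    -1.   ] gap 0.0253 F [0.1 0.1 0. ] q6 0.13
xhead 175.9 row {'tx': np.float64(0.2314), 'ty': np.float64(-0.0026), 'tz': np.float64(0.2128), 'ax': np.float64(-0.0002), 'ay': np.float64(-0.0005), 'az': np.float64(0.0025)}
```

{"method": "play_rows", "body": {"commands": [{"tx": 0.1, "ty": 0, "tz": 0, "ax": 0, "ay": 0, "az": 0, "grip": 0.3}, {"tx": 0.2, "ty": 0, "tz": 0, "ax": 0, "ay": 0, "az": 0, "grip": 0.3}, {"tx": 0.23, "ty": 0, "tz": 0.05, "ax": 0, "ay": 0, "az": 0, "grip": 0.3}, {"tx": 0.23, "ty": 0, "tz": 0.13, "ax": 0, "ay": 0, "az": 0, "grip": 0.3}, {"tx": 0.23, "ty": 0, "tz": 0.2, "ax": 0, "ay": 0, "az": 0, "grip": 0.3}, {"tx": 0.23, "ty": 0, "tz": 0.21, "ax": 0, "ay": 0, "az": 0, "grip": 0.3}, {"tx": 0.23, "ty": 0, "tz": 0.21, "ax": 0, "ay": 0, "az": 0, "grip": 0.3}, {"tx": 0.23, "ty": 0, "tz": 0.21, "ax": 0, "ay": 0, "az": 0, "grip": 0.3}]}}

```text
clock: 34.2
tool_pos: [0.5471, 0.1786, 0.1442]
tool_rot: [0.118, 3.137, 0.0]
contact_force: [0.5, 0.1, -0.0]
finger_gap: 0.0251
```

Run:
```python
from h import *
C=cam('wrist'); st()
for z in (.10,.12): print(proj('wrist',[.626,.173,z],C))
snap('wrist','w20')
```

```text
t 34.2 p [0.5471 0.1786 0.1442] yaw(y) 85.7 z [ 0.002  0.    -1.   ] gap 0.0251 F [ 0.5  0.1 -0. ] q6 0.16
[282.35033978 343.42906334]
[282.46224045 363.92786239]
```

View pics/w20.png

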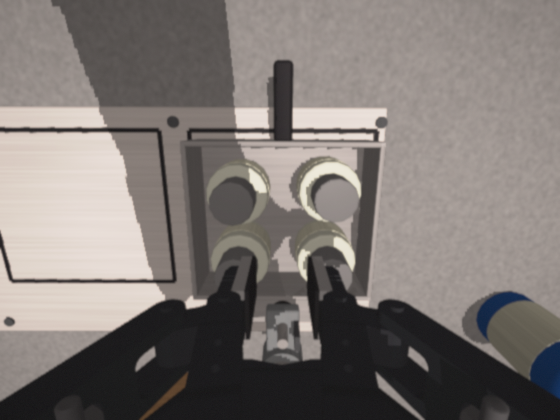

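{"method": "play_rows", "body": {"commands": [{"tx": -0.05, "ty": 0, "tz": -0.03, "ax": 0, "ay": 0, "az": 0, "grip": 0.3}, {"tx": -0.132, "ty": 0, "tz": -0.03, "ax": 0, "ay": 0, "az": 0, "grip": 0.3}, {"tx": -0.132, "ty": 0, "tz": -0.03, "ax": 0, "ay": 0, "az": 0, "grip": 0.3}, {"tx": -0.132, "ty": 0, "tz": -0.03, "ax": 0, "ay": 0, "az": 0, "grip": 0.3}, {"tx": -0.132, "ty": 0, "tz": -0.03, "ax": 0, "ay": 0, "az": 0, "grip": 0.3}]}}

```text
clock: 34.75
tool_pos: [0.6119, 0.1739, 0.1585]
tool_rot: [0.116, 3.138, 0.0]
contact_force: [-0.4, 0.2, 0.1]
finger_gap: 0.0259
```

Run:
```python
from h import *
C=cam('wrist'); st()
for z in (.10,.12): print(proj('wrist',[.626,.173,z],C))
im=snap('wrist','w21',(210,190,360,300),5)
import pickle; pickle.dump(C,open('C21.pkl','wb'))
```

```text
t 34.75 p [0.6119 0.1739 0.1585] yaw(y) 85.78 z [ 0.001  0.    -1.   ] gap 0.0259 F [-0.4  0.2  0.1] q6 0.15
[282.08322832 252.19205191]
[282.16868305 264.27179551]
```

View pics/w21.png

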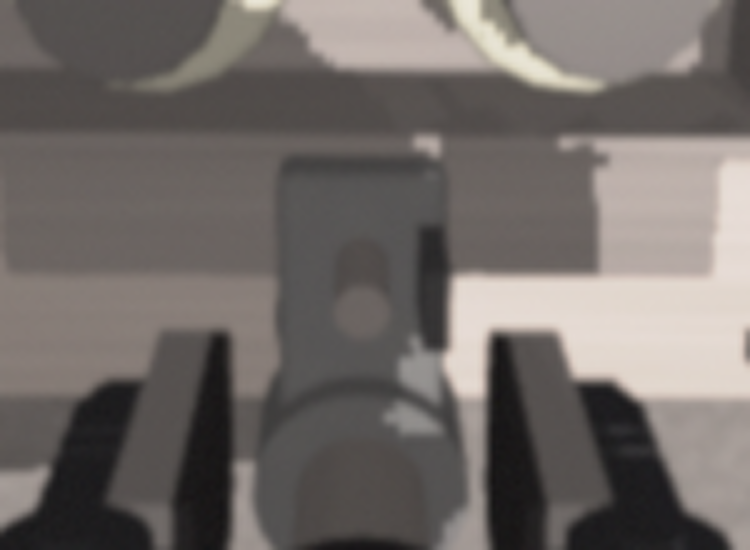

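In this close view the stem-top disc is centred at row 313. The tab's top face spans rows 276–350, so its centre is also 313. Both start from the same base row, so stem and tab are level to about 1.5 mm. Retreating for the final check.

{"method": "play_rows", "body": {"commands": [{"tx": 0, "ty": 0, "tz": -0.1, "ax": 0, "ay": 0, "az": 0, "grip": 0.3}, {"tx": 0, "ty": 0, "tz": -0.2, "ax": 0, "ay": 0, "az": 0, "grip": 0.3}, {"tx": 0.1, "ty": 0, "tz": -0.22, "ax": 0, "ay": 0, "az": 0, "grip": 0.3}, {"tx": 0.2, "ty": -0.05, "tz": -0.22, "ax": 0, "ay": 0, "az": 0, "grip": 0.3}, {"tx": 0.3, "ty": -0.13, "tz": -0.22, "ax": 0, "ay": 0, "az": 0, "grip": 0.3}, {"tx": 0.3, "ty": -0.22, "tz": -0.22, "ax": 0, "ay": 0, "az": 0, "grip": 0.3}, {"tx": 0.3, "ty": -0.31, "tz": -0.22, "ax": 0, "ay": 0, "az": 0, "grip": 0.3}, {"tx": 0.3, "ty": -0.4, "tz": -0.22, "ax": 0, "ay": 0, "az": 0, "grip": 0.3}, {"tx": 0.3, "ty": -0.4, "tz": -0.22, "ax": 0, "ay": 0, "az": 0, "grip": 0.3}, {"tx": 0.3, "ty": -0.4, "tz": -0.22, "ax": 0, "ay": 0, "az": 0, "grip": 0.3}]}}

```text
clock: 35.8
tool_pos: [0.4471, -0.0154, 0.268]
tool_rot: [0.12, 3.138, -0.0]
contact_force: [-0.2, 0.3, 0.7]
finger_gap: 0.0258
```

Run:
```python
from h import *
st(); snap('top','tp10',(160,170,280,310),4.2)
snap('side','sd6',(190,90,390,390),1.9)
```

```text
t 35.8 p [ 0.4471 -0.0154  0.268 ] yaw(y) 85.62 z [ 0.002 -0.    -1.   ] gap 0.0258 F [-0.2  0.3  0.7] q6 -0.25
```

View pics/tp10.png

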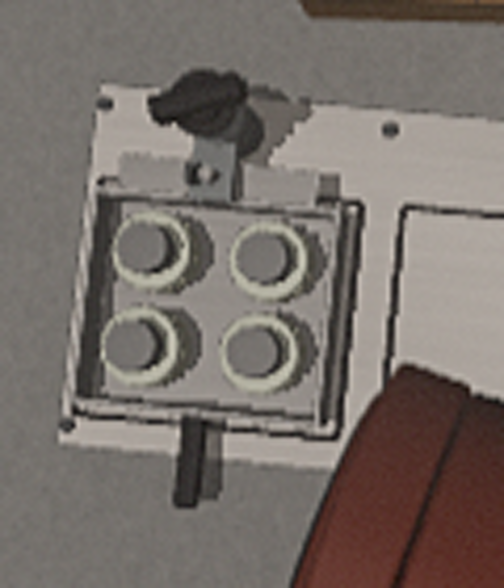

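View pics/sd6.png

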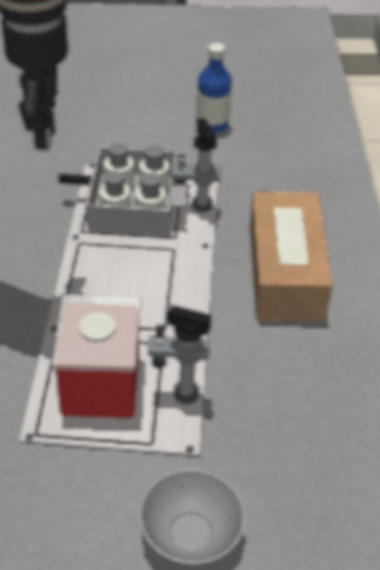

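The pan has not moved: far-right rim (345,207), near-right (322,425). All four jars are upright, the bystanders and container are untouched, and the arm is clear.

```bash
python3 -c "
from station import ctrl
print(ctrl.sign_off())"
```

```text
the job is handed in; nothing more can be done
None
```

The job is done and handed in at about 36 s. The four jars stand upright in the pan. I slid the pan by its handle, without lifting it, into the free left bay. I then turned the left knob clockwise about 215° in one grasp, from an estimated 0.57 rad to about 4.3 rad.

**Last checks:**
- **Pan:** it stands within about 2 mm of the bay centre and square to the outline.
- **Stem and tab:** the close wrist picture showed the stem top level with the tab top to about 1.5 mm. The knob angle also puts the spring near 16 mm.
- **Everything else:** in the final pictures the red container, right knob, bottle, bowl and glove box look where they were. I judged that by eye and did not measure it. The arm was clear, with about zero force on the tool.

**Disagreements:** the top and wrist cameras differed by 2–3 mm on some jars and on the knob; I corrected for this at the grasps. I did not see any jar knocked aside. The side camera was too blurred to read the stem against the tab, so that check rests on the wrist view. My first move call was refused because it left out some fields, and it did not move the arm.

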